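# Interlocked offer block in the chilled case

### The arm

A 7-joint arm with a two-finger parallel gripper is mounted at the origin on the work surface. World frame = base frame: x ahead of the robot, y to its left, z up, the work surface at z = 0. Lengths are in m, angles in rad, forces in N, time in s.
With the tool pointing down it reaches from about 0.425 to 0.925 m from the base axis. Payload 6.8 kg.
Tool frame: the origin (TCP) lies midway between the tips of the shut fingers; the grasp point (between the pads) lies 19 mm behind it (manip.hold_point_z is the distance from the TCP to the grasp point, in m); z points along the fingers, y is the direction in which the jaws open and shut (so a half turn about z gives the same grasp; the last joint's range is limited). The gripper opens to 85 mm and grips with 20 to 120 N. Pads are 22 mm wide; open, the fingers measure 114 mm over their backs; the gripper's body (76 mm by 85 mm) begins 54 mm behind the grasp point. The pads swing forward as they close: fully open they stand 13 mm farther back than shut.
Start: joints at [1.118, 0.477, 0.022, 1.555, -0.011, 1.109, -0.083], TCP at [0.228, -0.635, 0.199] pointing down, gripper open.
Joint ranges: [-2.96, 2.96], [-0.34, 2.1], [-1.41, 1.46], [0.24, 2.44], [-1.37, 4.51], [0.17, 1.92], [-2.96, 2.96]. Speed limits (rad/s): [2.39, 2.39, 3.14, 3.14, 3.14, 3.14, 3.14].

### API

Orientations are given as a unit quaternion [x, y, z, w].
In Python, from cell import manip gives the robot as it stands.
- The arm moves only by the tool step_arm, never from a script. Its argument "deltas" is a list of rows, each a list of 6 numbers: the shift along the tool's x, y, z in mm, then the turn, a rotation vector about the tool's x, y, z in rad. A call has 1 to 12 rows; each row shifts and turns the commanded pose from where the row before left it, along the tool's axes as they then stand; what a row does not reach is not made up. A row lasts 1/12 s, in which the tool goes at most 41.7 mm and 7.16 degrees, less where a joint would pass 70% of its speed; a pose out of reach is approached as far as the arm can. A call is refused whole if a number of a shift passes 41.7 or a number of a turn 0.125, either way. A call with a gripper value outside its range is refused whole. "jaw" is the finger opening in mm, from 0 to 85.4, set as the call begins (left out, the last holds). The fingers move at their own pace and stop on an object; "newtons" is the grip in N (left out, the last holds). Time passes only in rows, so rows that do not move let the fingers close. It gives the time, the measured TCP pose, the force and the opening at its end, in the units of the state.
- manip.get_obs(): the state, without advancing time (a new reading comes with each control period).
- manip.snapshot(name): name is "scene" or "top" or "wrist"; returns the picture (400x640x3 uint8, red, green, blue); there is no depth.
- manip.camera_info(name): a dict with "fx", "fy", "cx", "cy" (pixels), "R" (3x3) and "t" (3): a world point X has camera coordinates R X + t. Camera axes: x right, y down, z forward; pixel columns grow to the right and rows downward; lengths in m; the calibration is good to about 2 mm. The wrist camera is an equidistant fisheye: a pixel r from the principal point sees the ray r / f radians off the axis. A picture is of the moment at which its call begins: read the wrist's pose just before it. camera_info takes no time and is no camera call; for the wrist camera it gives the pose at the moment of the call.
- manip.finish_job(): hands the job in, once; it reports no verdict.
Trained networks look in the newest picture that a camera, given by its name, has taken for a name from the list of things; names that differ only in an ending like _2 or _b are one class to them, and where a whole thing is asked for, a point or a joint stands for the part that bears it (a point fixed in the world has none). Each returns a list of dicts, best first, with "conf" (0 to 1); they miss things now and then, are a little off and sometimes report something else, mostly with a low value. They report only what shows in the picture. A call takes as long as a camera call.
- manip.cut_out(camera, name): "pixels" (400x640 bool, what is visible of it) and "box" ([left, top, width, height] in pixels, round what is visible of it).
- manip.tip_of(camera, name): "centre" ([column, row] in pixels: a listed point, or the origin of a listed thing).
The state is a dict: "time_s": time; "joints": joint angles; "qd": joint speeds; "joint_torque": joint torques, N m; "ee_pos": TCP position; "eef_rot": TCP orientation; "wrist_force": force on the tool from outside, world axes, zero at the start; "ft_torque": the same for the moment, N m; "finger_gap": finger opening in m.
Only numpy, scipy, OpenCV 4.12 (cv2) and the standard library are available. Lean on these libraries where they do the work, as an engineer would, in place of code of your own. Each camera call takes 0.05 s, during which the arm holds its last target. There are 200 camera calls.

### The job

Build the offer display on the black riser, midway between its two juice bottles and in line with them; front is the riser's yellow price rail, left and right are as a shopper facing that rail sees them. Bottom layer: red carton on the left and blue on the right, side by side and close together, lengthwise front to back; then the top layer on them, turned a quarter turn so that the layers interlock: green at the front and yellow close behind it. Last, stand the price card on the riser in front of the block, centred and facing front, and leave the two bottles and the brown carton where they are.

Things in the scene. Friction and masses are not known exactly. Their poses are not given: they have to be found in the camera images.
- riser: Fixed black plinth, 220 mm deep (x), 300 mm wide (y), top 25 mm above the deck. Origin: centre of its underside. x points to its front (shopper's side), where a yellow price rail, 8 mm thick and 4 mm higher, runs along the edge; y points to the shopper's right. The block's centre belongs at x = -30 mm, y = 0, midway between the two bottles. On either side of the robot, turned up to 15 degrees.
- tray: Fixed grey low-sided delivery tray, 260 x 290 mm outside, walls and floor 4 mm thick, walls 25 mm high. Origin: centre of its underside. It holds the five cartons and the price card, in any of six spots (two columns along its x, three along its y), each turned up to 20 degrees.
- carton_red: Red carton, 64 x 32 x 36 mm high, about 90 g, small fishcake picture on top. Origin: centre of its underside; x along the 64 mm length, y along the 32 mm width, z up; either way round is as good. Starts loose in the grey tray. Place: bottom layer, left, running front to back.
- carton_blue: Blue carton, 64 x 32 x 36 mm high, about 90 g, small fishcake picture on top. Origin: centre of its underside; x along the 64 mm length, y along the 32 mm width, z up; either way round is as good. Starts loose in the grey tray. Place: bottom layer, right, running front to back.
- carton_green: Green carton, 64 x 32 x 36 mm high, about 90 g, small fishcake picture on top. Origin: centre of its underside; x along the 64 mm length, y along the 32 mm width, z up; either way round is as good. Starts loose in the grey tray. Place: top layer, front, running left to right.
- carton_yellow: Yellow carton, 64 x 32 x 36 mm high, about 90 g, small fishcake picture on top. Origin: centre of its underside; x along the 64 mm length, y along the 32 mm width, z up; either way round is as good. Starts loose in the grey tray. Place: top layer, behind the green one, running left to right.
- card: Price-card stand, alike on both faces: upright white block 9 mm thick (x) by 64 mm wide (y) with a red band, on an aluminium foot 36 mm (x) by 64 mm (y) by 8 mm high; 72 mm high in all, about 70 g. Origin: centre of the foot's underside, z up. Grip the white block across its 9 mm. Starts loose in the grey tray.
- carton_brown: Plain brown cardboard carton with pale tape on top, same 64 x 32 x 36 mm size and axes as the others. Not part of the block: it stays where it is in the grey tray.
- bottle_orange: Small orange juice bottle with a white cap, 46 mm diameter, 105 mm high, loose, standing on the riser about 120 mm to the left of the block's place. Origin: centre of its underside. It stays where it is.
- bottle_green: Small green juice bottle with a white cap, 46 mm diameter, 105 mm high, loose, standing on the riser about 120 mm to the right of the block's place. Origin: centre of its underside. It stays where it is.

How it is judged:
By the outcome, as a careful person would: the job done as asked, in the order asked, and still so for the second after the job is handed in, with the robot touching nothing.
It also fails if it takes over 120 s, if anything falls off the work surface, if the arm or the gripper's body presses on something with over 40 N, if the wrist force passes 120 N, or if a joint passes its speed limit or range.

## Working session

There is one attempt and no reset: what is moved stays moved. The work goes in short steps, Python scripts to look and compute and a tool call to move; the robot and the scene stay as the last step left them, time stands still between calls to the robot, and variables do not carry over. Pictures are saved under pics/ and viewed, about 12 in all and at most 16, crops included, and the job is handed in when it is done.

Besides the shell and the picture viewer there is one more tool, called after "Request:" in YAML: its name, and indented under it one key for each argument. step_arm: Moves the arm, as the interface text tells. Its arguments: {"type":"object","properties":{"deltas":{"type":"array","items":{"type":"array","items":{"type":"number"}}},"jaw":{"type":"number"},"newtons":{"type":"number"}},"required":["deltas"]}

```bash
ls; mkdir -p pics; cat > a.py <<'E'
from cell import manip
import cv2,numpy as np
for n in ["scene","top"]:
    im=manip.snapshot(n); cv2.imwrite(f"pics/{n}0.png",im[:,:,::-1])
    c=manip.camera_info(n); print(n,{k:np.round(v,4).tolist() for k,v in c.items()})
c=manip.camera_info("wrist");print({k:np.round(v,4).tolist() for k,v in c.items()})
o=manip.get_obs();print(o)
E
python3 a.py
```

```text
pics
scene {'fx': 495.2906, 'fy': 495.2906, 'cx': 321.5639, 'cy': 200.9252, 'R': [[0.7147, 0.6992, 0.0178], [0.456, -0.4465, -0.7699], [-0.5304, 0.5583, -0.6379]], 't': [-0.3741, -0.1947, 1.6309]}
top {'fx': 497.9149, 'fy': 497.9149, 'cx': 322.6939, 'cy': 202.8099, 'R': [[0.0013, -0.9999, 0.0106], [-0.9857, -0.003, -0.1685], [0.1685, -0.0102, -0.9856]], 't': [0.0017, 0.5327, 1.0021]}
{'fx': 309.7069, 'fy': 309.7069, 'cx': 322.133, 'cy': 194.7222, 'R': [[0.3388, -0.9409, -0.0016], [-0.9065, -0.3268, 0.2675], [-0.2522, -0.0892, -0.9636]], 't': [-0.6736, -0.0352, 0.378]}
{'time_s': 0.1, 'joints': array([ 1.11791557,  0.47773249,  0.02233553,  1.55636035, -0.0115267 ,
        1.10928843, -0.08306854]), 'qd': array([-1.35369294e-03, -1.55895112e-03,  4.05273005e-04, -3.15436888e-03,
       -1.35330267e-05,  6.90607854e-04,  3.66613962e-04]), 'joint_torque': array([ 4.57869537e-03, -5.97755456e+01,  1.61385499e+00, -2.81953114e+01,
        1.28674219e-02,  5.04171214e-03,  3.60833837e-06]), 'ee_pos': array([ 0.22794174, -0.63472074,  0.19820946]), 'eef_rot': array([ 9.85173272e-01,  1.71560295e-01, -1.88638942e-04, -8.08806121e-04]), 'wrist_force': array([-0.56090893,  0.27285157,  0.04545122]), 'ft_torque': array([-0.04468541, -0.0437394 ,  0.00972492]), 'finger_gap': 0.08501901377478768}
```

View pics/scene0.png

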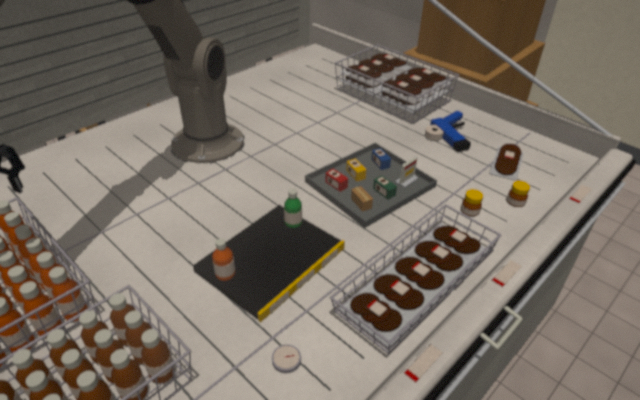

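View pics/top0.png

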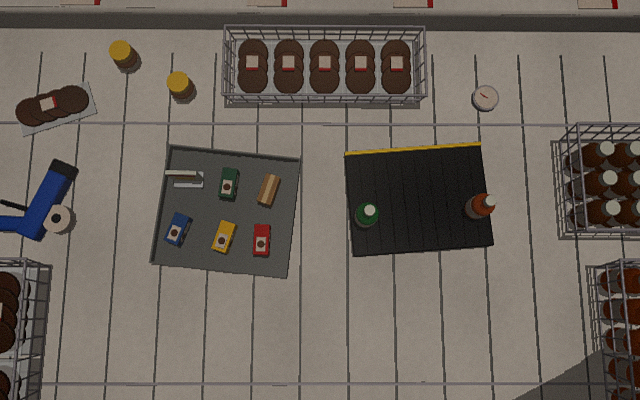

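```bash
cat > h.py <<'E'
from cell import manip
import cv2,numpy as np
from scipy.optimize import minimize
from scipy.spatial.transform import Rotation as Ro
def proj(c,P,fish):
    X=np.asarray(P)@np.array(c["R"]).T+np.array(c["t"])
    if fish:
        r=np.linalg.norm(X[:,:2],axis=1); k=np.arctan2(r,X[:,2])/np.maximum(r,1e-9)
        u=X[:,:2]*k[:,None]
    else: u=X[:,:2]/X[:,2:]
    return u*[c["fx"],c["fy"]]+[c["cx"],c["cy"]]
def box(L,W,H,n=8):   # edge-sampled box vertices
    s=np.linspace(-.5,.5,n); V=[]
    for z in (0,H):
        for a in s: V+= [[a*L,-W/2,z],[a*L,W/2,z],[-L/2,a*W,z],[L/2,a*W,z]]
    return np.array(V)
def cyl(r,h):
    t=np.linspace(0,2*np.pi,40); return np.vstack([np.c_[r*np.cos(t),r*np.sin(t),0*t+z] for z in (0,h)])
MODEL={**{"carton_"+k:(box(.064,.032,.036),.004) for k in "red blue green yellow brown".split()},
 "tray":(box(.26,.29,.025),0.),"riser":(box(.22,.30,.025),0.),
 "bottle_orange":(cyl(.023,.078),.025),"bottle_green":(cyl(.023,.078),.025),
 "card":(np.vstack([box(.009,.064,.072),box(.036,.064,.008)]),.004)}
def place(P,x,y,yaw,z):
    c,s=np.cos(yaw),np.sin(yaw)
    return np.c_[c*P[:,0]-s*P[:,1]+x,s*P[:,0]+c*P[:,1]+y,P[:,2]+z]
def sil(c,P,fish,S=4):
    p=np.round(proj(c,P,fish)*S*1+ (S-1)/2).astype(np.int32)
    m=np.zeros((400*S,640*S),np.uint8); cv2.fillConvexPoly(m,cv2.convexHull(p),1); return cv2.resize(m.astype(np.float32),(640,400),interpolation=cv2.INTER_AREA)
def fit(name,views,x0,z=None,rot=True):
    """views: list of (cam,mask); returns x,y,yaw,IoU"""
    P,zz=MODEL[name]; z=zz if z is None else z
    def f(q):
        yaw=q[2]*5 if rot else 0; e=0
        for n,c,m in views:
            s=sil(c,place(P,q[0],q[1],yaw,z),n=="wrist"); e+=np.abs(s-m).sum()/m.sum()
        return e/len(views)
    x0=np.array(x0)/[1,1,5]
    sx=np.array([x0]+[x0+d for d in np.diag([.008,.008,.03])])
    r=minimize(f,x0,method="Nelder-Mead",options=dict(initial_simplex=sx,xatol=1e-4,fatol=1e-4,maxiter=150))
    return r.x[0],r.x[1],r.x[2]*5,r.fun
def look(cam,fn=None):
    c=manip.camera_info(cam); im=manip.snapshot(cam)
    if fn: cv2.imwrite("pics/"+fn,im[:,:,::-1])
    return c,im
def mask(cam,name):
    r=manip.cut_out(cam,name)
    return (r[0]["pixels"].astype(np.float32),r[0]["conf"]) if r else (None,0)
def back(c,uv,z,fish=False):
    u=(np.array(uv)-[c["cx"],c["cy"]])/[c["fx"],c["fy"]]
    if fish:
        th=np.linalg.norm(u); d=np.r_[u/max(th,1e-9)*np.sin(th),np.cos(th)]
    else: d=np.r_[u,1]
    R=np.array(c["R"]); d=R.T@d; o=-R.T@np.array(c["t"])
    return o+d*(z-o[2])/d[2]
E
cat > m1.py <<'E'
from h import *
c,im=look("top"); c2,_=look("scene")
for n,z in [("riser",.025),("bottle_orange",.06),("bottle_green",.06),("tray",.02)]+[("carton_"+k,.02) for k in "red blue green yellow brown".split()]+[("card",.03)]:
    m,cf=mask("top",n)
    if m is None: print(n,"missed"); continue
    ys,xs=np.nonzero(m); b=back(c,[xs.mean(),ys.mean()],z)
    if n in("riser","tray"): m=cv2.fillConvexPoly(np.zeros((400,640),np.uint8),cv2.convexHull(np.c_[xs,ys].astype(np.int32)),1).astype(np.float32)
    best=min((fit(n,[("top",c,m)],[b[0],b[1],a],rot=not n.startswith("bot")) for a in ((0,) if n[0] in "tr" or n[:3]=="bot" else (0,1.2,-1.2))),key=lambda r:r[3])
    print(n,round(cf,2),int(m.sum()),np.round(best,4))
E
python3 m1.py
```

```text
riser 0.96 14893 [ 0.5484 -0.2016  0.0833  0.0444]
bottle_orange 0.96 629 [ 0.5247 -0.3212 -0.0008  0.1252]
bottle_green 0.69 504 [ 0.5042 -0.0846 -0.0055  0.1083]
tray 0.67 16786 [ 0.5221  0.2102 -0.1065  0.0142]
carton_red 0.56 487 [0.457  0.1311 0.0159 0.1235]
carton_blue 0.9 585 [0.4794 0.31   2.794  0.0824]
carton_green 0.74 532 [ 0.5786  0.2057 -0.15    0.1059]
carton_yellow 0.6 548 [ 0.4639  0.2117 -0.3128  0.0763]
carton_brown 0.73 540 [ 0.565   0.12   -0.3125  0.0549]
card 0.92 595 [ 0.5913  0.2959 -0.0219  0.0858]
```

```bash
cat > pl.py <<'E'
import sys
from h import *
def state():
    o=manip.get_obs(); R=Ro.from_quat(o["eef_rot"]).as_matrix(); return o,R
def plan(x,y,z,phi=None,v=40.,off=(0,0)):
    """print tool-frame translation rows (current axes), then the turn"""
    o,R=state(); ph=np.arctan2(R[1,0],R[0,0])
    d=R.T@(np.array([x,y,z])-o["ee_pos"])*1e3
    n=int(np.ceil(np.abs(d).max()/v)) or 1
    print("t",round(o["time_s"],2),"pos",np.round(o["ee_pos"],4),"phi",round(ph,4),"gap",round(o["finger_gap"]*1e3,1),"tilt",np.round(R[:2,2],4),"q",np.round(o["joints"],2))
    print("move total",np.round(d,1),"rows",n,"each",np.round(d/n,1))
    if phi is not None:
        t=-(phi-ph); m=int(np.ceil(abs(t)/.124)) or 1; print("turn",round(t,4),"rows",m,"each",round(t/m,4))
if __name__=="__main__": plan(*map(float,sys.argv[1:]))
E
python3 pl.py .53 -.2 .22 .083
```

```text
t 0.7 pos [ 0.2282 -0.6353  0.1991] phi 0.3448 gap 85.3 tilt [ 0.     -0.0001] q [ 1.12  0.48  0.02  1.56 -0.01  1.11 -0.08]
move total [ 431.2 -307.6  -20.9] rows 11 each [ 39.2 -28.   -1.9]
turn 0.2618 rows 3 each 0.0873
```

Request:
step_arm:
  deltas:
    - [31,-22,-2,0,0,0]
    - [31,-22,-2,0,0,0]
    - [31,-22,-2,0,0,0]
    - [31,-22,-2,0,0,0]
    - [31,-22,-2,0,0,0]
    - [31,-22,-2,0,0,0]
    - [31,-22,-2,0,0,0]
    - [31,-22,-2,0,0,0]
    - [31,-22,-2,0,0,0]
    - [31,-22,-2,0,0,0]
    - [31,-22,0,0,0,0]
    - [31,-22,0,0,0,0]

```text
time_s: 1.7
ee_pos: [0.49, -0.2596, 0.2196]
eef_rot: [0.985, 0.171, 0.0, 0.0]
wrist_force: [0.7, -1.2, 0.0]
finger_gap: 0.0854
```

Request:
step_arm:
  deltas:
    - [31,-22,0,0,0,0]
    - [28,-22,0,0,0,0]
    - [0,0,0,0,0,0.087]
    - [0,0,0,0,0,0.087]
    - [0,0,0,0,0,0.087]
    - [0,0,0,0,0,0]
    - [0,0,0,0,0,0]

```text
time_s: 2.28
ee_pos: [0.5297, -0.1997, 0.2192]
eef_rot: [0.999, 0.043, 0.0, 0.0]
wrist_force: [0.2, 0.9, 0.5]
finger_gap: 0.0855
```

```bash
sed -i 's/np.abs(d).max()\/v/np.linalg.norm(d)\/v/' pl.py; cat > m2.py <<'E'
from h import *
c,im=look("wrist","w1.png")
ms={}
for n in ("riser","bottle_orange","bottle_green"):
    m,cf=mask("wrist",n); ms[n]=m; print(n,cf,0 if m is None else m.sum())
np.savez("w1.npz",c=np.array(c,dtype=object),**{k:v for k,v in ms.items() if v is not None})
E
python3 m2.py; python3 pl.py .53 -.2 .22 .083
```

```text
riser 0.72 39396.0
bottle_orange 0.64 2123.0
bottle_green 0.58 2058.0
t 2.48 pos [ 0.5296 -0.1999  0.2192] phi 0.0849 gap 85.3 tilt [ 0.0001 -0.    ] q [ 0.39  0.29 -0.17  1.79  0.05  1.07 -1.29]
move total [ 0.3  0.1 -0.8] rows 1 each [ 0.3  0.1 -0.8]
turn 0.0019 rows 1 each 0.0019
```

View pics/w1.png

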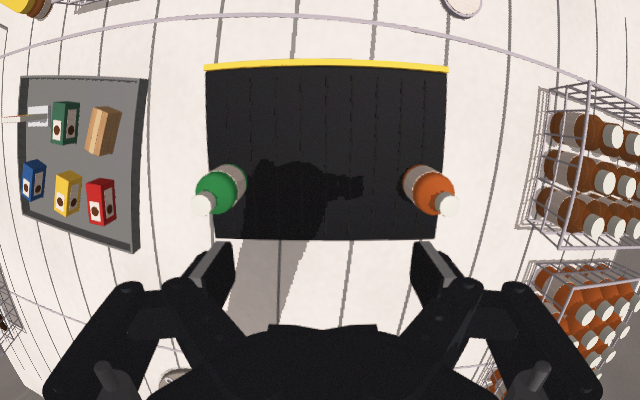

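```bash
cat > m3.py <<'E'
from h import *
d=np.load("w1.npz",allow_pickle=True); c=d["c"].item()
rail=box(.008,.30,.029)+[.106,0,0]
MODEL["riser"]=(np.vstack([box(.22,.30,.025,20),rail]),0.)
def hull(m):
    ys,xs=np.nonzero(m); return cv2.fillConvexPoly(np.zeros((400,640),np.uint8),cv2.convexHull(np.c_[xs,ys].astype(np.int32)),1).astype(np.float32)
m=d["riser"]; r=fit("riser",[("wrist",c,hull(m))],[.545,-.2,.083]); print("riser wrist",np.round(r,4))
ct,_=look("top"); mt,_=mask("top","riser")
mo,_=mask("top","bottle_orange")
r2=fit("riser",[("top",ct,hull(mt))],[.545,-.2,.083]); print("riser top",np.round(r2,4))
B=np.vstack([cyl(.023,.072),cyl(.0125,.105)])
for n,x0 in (("bottle_orange",[.525,-.321,0]),("bottle_green",[.504,-.085,0])):
    MODEL[n]=(B,.025); a=fit(n,[("wrist",c,d[n])],x0,rot=False)
    m2,_=mask("top",n); b=fit(n,[("top",ct,m2)],x0,rot=False); print(n,np.round(a,4),np.round(b,4))
# overlay
im=cv2.imread("pics/w1.png")
for p in proj(c,place(MODEL["riser"][0],*r[:3],0),True): cv2.circle(im,tuple(int(v) for v in np.round(p)),1,(255,0,255),-1)
for q in ([-.03,.12],[-.03,-.12],[-.03,0]):
    w=place(np.array([[q[0],q[1],.025]]),*r[:3],0); print("pt",np.round(w,4)); p=proj(c,w,True)[0]; cv2.circle(im,tuple(int(v) for v in p),3,(0,255,0),-1)
cv2.imwrite("pics/ov1.png",cv2.resize(im[40:260,170:490],None,fx=2.4,fy=2.4))
E
python3 m3.py
```

```text
riser wrist [ 0.5508 -0.2016  0.0809  0.0361]
riser top [ 0.5464 -0.1936  0.0405  0.1339]
bottle_orange [ 5.242e-01 -3.194e-01 -2.000e-04  1.160e-01] [ 0.5195 -0.3049 -0.2104  1.3471]
bottle_green [ 0.504  -0.0862  0.0078  0.1302] [ 0.5045 -0.0853  0.0926  0.0854]
pt [[ 0.5112 -0.0844  0.025 ]]
pt [[ 0.5306 -0.3236  0.025 ]]
pt [[ 0.5209 -0.204   0.025 ]]
```

View pics/ov1.png

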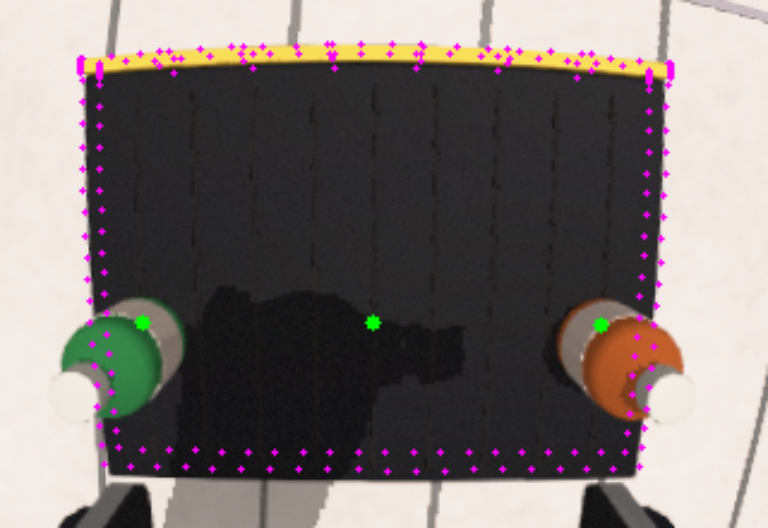

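```bash
cat > m4.py <<'E'
from h import *
d=np.load("w1.npz",allow_pickle=True); c=d["c"].item()
im=cv2.imread("pics/w1.png"); g=im.astype(np.float32)
x,y,a=.5508,-.2016,.0809
def prof(fixed,axis,z,lo,hi,ch):
    s=np.arange(lo,hi,.00025); P=np.array([[t,fixed,z] if axis==0 else [fixed,t,z] for t in s]); 
    p=proj(c,place(P,x,y,a,0),True).astype(np.float32)
    v=cv2.remap(g,p[:,0].reshape(-1,1),p[:,1].reshape(-1,1),cv2.INTER_LINEAR)[:,0]
    v=v[:,ch] if ch!=None else v.sum(1)
    v=np.convolve(v,np.ones(4)/4,'same'); dv=np.abs(np.gradient(v))[6:-6]; return s[6:-6][dv.argmax()]
back_=[prof(f,0,.025,-.13,-.095,1) for f in np.linspace(-.1,.1,9)]
# rail inner edge: yellow(green ch)
inner=[prof(f,0,.029,.09,.1075,1) for f in np.linspace(-.13,.13,9)]
outer=[prof(f,0,.029,.1045,.125,0) for f in np.linspace(-.13,.13,9)]
L=[prof(f,1,.025,-.165,-.135,1) for f in (0.02,.04,.06,.08,-.09)]
Rr=[prof(f,1,.025,.135,.165,1) for f in (0.02,.04,.06,.08,-.09)]
for n,v in zip(("back(-110)","inner102","outer110","left-150","right150"),(back_,inner,outer,L,Rr)): print(n,np.round(np.array(v)*1e3,1))
E
python3 m4.py
```

```text
back(-110) [-116.2 -116.  -116.7 -117.  -115.7 -115.7 -116.2 -116.7 -116. ]
inner102 [102.  101.8 101.8 101.5 102.  102.  101.8 102.3 102. ]
outer110 [109.8 110.  109.2 108.8 109.2 109.5 110.2 109.5 109.5]
left-150 [-148.8 -147.5 -148.  -148.8 -148.2]
right150 [148.3 148.8 148.3 147.8 148.8]
```

Request:
step_arm:
  deltas:
    - [15,0,0,0,0,-0.12]
    - [0,0,0,0,0,-0.12]
    - [0,0,0,0,0,-0.12]
    - [0,0,0,0,0,-0.12]
    - [0,0,0,0,0,-0.12]
    - [0,0,0,0,0,-0.12]
    - [0,0,0,0,0,-0.12]
    - [0,0,0,0,0,-0.12]
    - [0,0,0,0,0,-0.12]
    - [0,0,0,0,0,-0.12]
    - [0,0,0,0,0,-0.12]
    - [0,0,0,0,0,-0.12]

```text
time_s: 3.73
ee_pos: [0.5446, -0.1986, 0.2191]
eef_rot: [0.721, 0.692, -0.0, 0.0]
wrist_force: [0.6, -0.2, -0.9]
finger_gap: 0.0855
```

Request:
step_arm:
  deltas:
    - [0,0,0,0,0,-0.12]
    - [0,0,0,0,0,-0.12]
    - [0,0,0,0,0,-0.12]
    - [0,0,0,0,0,-0.12]
    - [0,0,0,0,0,-0.12]
    - [0,0,0,0,0,-0.12]
    - [0,0,0,0,0,-0.12]
    - [0,0,0,0,0,-0.12]
    - [0,0,0,0,0,-0.12]
    - [0,0,0,0,0,-0.12]
    - [0,0,0,0,0,-0.12]
    - [0,0,0,0,0,-0.12]

```text
time_s: 4.73
ee_pos: [0.5446, -0.1986, 0.2191]
eef_rot: [0.086, 0.996, -0.0, -0.0]
wrist_force: [0.2, 0.3, 0.5]
finger_gap: 0.0853
```

Request:
step_arm:
  deltas:
    - [0,0,0,0,0,-0.12]
    - [0,0,0,0,0,-0.14]

```text
refused, turn out of range in row 2
```

Request:
step_arm:
  deltas:
    - [0,0,0,0,0,-0.12]
    - [0,0,0,0,0,-0.12]
    - [0,0,0,0,0,0]
    - [0,0,0,0,0,0]

```text
time_s: 5.07
ee_pos: [0.5446, -0.1987, 0.219]
eef_rot: [-0.029, 1.0, 0.0, 0.0]
wrist_force: [0.7, 0.6, -0.1]
finger_gap: 0.0854
```

```bash
sed 's/w1/w2/g' m2.py > m2b.py; python3 m2b.py; python3 pl.py .53 -.2 .22 .083
```

```text
riser 0.87 38301.0
bottle_orange 0.93 2029.0
bottle_green 0.8 2067.0
t 5.27 pos [ 0.5447 -0.1985  0.2191] phi -3.0813 gap 85.2 tilt [ 0.     -0.0002] q [ 0.81  0.39 -0.73  1.73  0.29  1.13  1.62]
move total [14.7 -0.6 -0.9] rows 1 each [14.7 -0.6 -0.9]
turn -3.1643 rows 26 each -0.1217
```

View pics/w2.png

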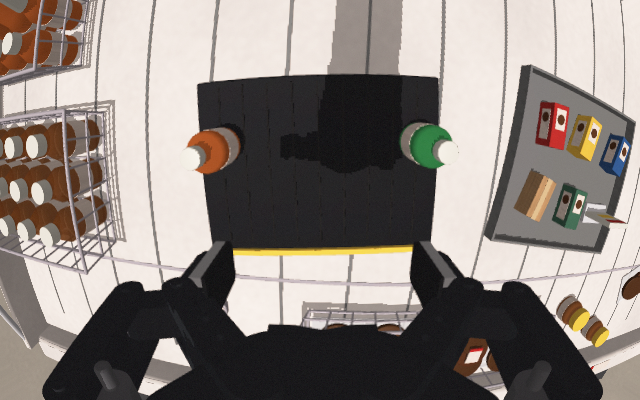

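```bash
cat > m5.py <<'E'
from h import *
from scipy.optimize import least_squares
x,y,a=.5475,-.2016,.0809
obs=[]
for v in ("w1","w2"):
    c=np.load(v+".npz",allow_pickle=True)["c"].item(); g=cv2.imread(f"pics/{v}.png").astype(np.float32)
    def prof(fixed,axis,z,nom,w,ch):
        s=np.arange(nom-w[0],nom+w[1],.00025); P=np.array([[t,fixed,z] if axis==0 else [fixed,t,z] for t in s])
        p=proj(c,place(P,x,y,a,0),True).astype(np.float32)
        q=cv2.remap(g,p[:,0].reshape(-1,1),p[:,1].reshape(-1,1),cv2.INTER_LINEAR)[:,0,ch]
        q=np.convolve(q,np.ones(4)/4,'same'); dv=np.abs(np.gradient(q))[6:-6]; i=dv.argmax()+6
        obs.append((v,c,p[i],z,axis,nom))
    for f in np.linspace(-.09,.09,9): prof(f,0,.025,-.11,(.018,.018),1)
    for f in np.linspace(-.09,.09,9): prof(f,0,.029,.11,(.004,.014),0)
    fs=(0.02,.04,.06,.08,-.085) if v=="w1" else (-.09,-.08,0.02,.04,.06,.085)
    for f in fs:
        for n in (-.15,.15): prof(f,1,.025,n,(.012,.012),1)
def fixc(c,e):
    dR=Ro.from_rotvec(e[:3]).as_matrix(); return {**c,"R":dR@np.array(c["R"]),"t":dR@np.array(c["t"])+e[3:6]}
def res(q):
    r=[]
    for v,c,p,z,ax,nom in obs:
        w=back(fixc(c,q[3:9]),p,z,True); d=w[:2]-q[:2]; cs,sn=np.cos(q[2]),np.sin(q[2])
        l=[cs*d[0]+sn*d[1],-sn*d[0]+cs*d[1]]; r.append((l[ax]-nom)*1e3)
    return np.r_[r,q[3:6]/.01,q[6:9]/.002]
s=least_squares(res,[x,y,a]+[0]*6,loss="soft_l1")
print(np.round(s.x,4)); r=res(s.x)
print("rms",np.sqrt(np.mean(r[:-6]**2)),np.round(r[:-6],1))
np.save("cal.npy",s.x)
B=np.vstack([cyl(.023,.072),cyl(.0125,.105)])
for v in("w1","w2"):
    d=np.load(v+".npz",allow_pickle=True); c=fixc(d["c"].item(),s.x[3:9])
    for n,x0 in (("bottle_orange",[.525,-.321,0]),("bottle_green",[.504,-.085,0])):
        MODEL[n]=(B,.025); b=fit(n,[("wrist",c,d[n])],x0,rot=False); 
        dd=np.array(b[:2])-s.x[:2]; cs,sn=np.cos(s.x[2]),np.sin(s.x[2]); print(v,n,np.round(b[:2],4),round(b[3],3),"riser frame",np.round([cs*dd[0]+sn*dd[1],-sn*dd[0]+cs*dd[1]],4))
E
python3 m5.py
```

```text
[ 5.466e-01 -2.008e-01  7.890e-02 -3.500e-02  1.600e-03  3.000e-04
  1.000e-04 -1.410e-02 -6.000e-03]
rms 2.2598993876625704 [-0.6 -1.8 -1.7 -0.5 -1.8 -0.6 -0.9 -1.5 -0.6  1.5  1.   1.   1.4  0.9
  0.9  1.1  0.8  0.8  3.6 -3.4  3.1 -2.6  2.4 -2.8  1.6 -1.7  4.4 -4.7
 -0.7 -1.5 -1.3 -1.3 -0.6 -1.4 -1.5 -0.7 -1.3  2.2  2.1  0.6  0.8  1.
  0.2  0.9  1.8  1.3  0.6  0.2  0.2 -1.1  2.4 -5.   2.  -5.3  3.3 -5.
  2.9 -5.8]
w1 bottle_orange [ 0.5211 -0.3173] 0.124 riser frame [-0.0346 -0.1141]
w1 bottle_green [ 0.5021 -0.0872] 0.141 riser frame [-0.0354  0.1167]
w2 bottle_orange [ 0.5257 -0.3192] 0.153 riser frame [-0.0302 -0.1164]
w2 bottle_green [ 0.5072 -0.0891] 0.118 riser frame [-0.0305  0.1145]
```

```bash
sed -i 's/x,y,a=.5475/x,y,a=.5437/; s/prof(f,0,.029,.11,(.004,.014),0)/prof(f,0,.029,.118,(.004,.012),0)/' m5.py; python3 m5.py
```

```text
[ 5.430e-01 -2.017e-01  7.750e-02  8.000e-04 -0.000e+00 -1.000e-04
  1.000e-04 -3.000e-04  2.800e-03]
rms 0.942360320648805 [ 0.9  0.1 -0.3 -0.1 -0.4  0.8  0.4 -0.1  0.8  0.4 -0.1 -0.2  0.2 -0.4
 -0.4 -0.  -0.6 -0.7  0.8 -0.7 -0.7 -0.4  0.4 -0.8  1.  -0.  -0.6  3.8
  0.3 -0.3 -0.1 -0.4  0.2  0.2 -0.7  0.  -0.6  1.4  0.8 -0.  -0.4  0.1
 -0.5 -0.3  0.6  0.3  0.1  3.4 -0.4  3.4 -0.3 -0.8 -0.3 -0.4  0.  -0.1
  0.6 -0.5]
w1 bottle_orange [ 0.5238 -0.3206] 0.105 riser frame [-0.0283 -0.117 ]
w1 bottle_green [ 0.5036 -0.0852] 0.111 riser frame [-0.0302  0.1193]
w2 bottle_orange [ 0.5224 -0.3206] 0.118 riser frame [-0.0297 -0.1169]
w2 bottle_green [ 0.5034 -0.0867] 0.091 riser frame [-0.0305  0.1177]
```

```bash
python3 pl.py .545 .21 .22 -3.08
```

```text
t 5.27 pos [ 0.5447 -0.1985  0.2191] phi -3.0813 gap 85.2 tilt [ 0.     -0.0002] q [ 0.81  0.39 -0.73  1.73  0.29  1.13  1.62]
move total [-24.9 407.7  -0.9] rows 11 each [-2.3 37.1 -0.1]
turn -0.0013 rows 1 each -0.0013
```

Request:
step_arm:
  deltas:
    - [-2,37,0,0,0,0]
    - [-2,37,0,0,0,0]
    - [-2,37,0,0,0,0]
    - [-2,37,0,0,0,0]
    - [-2,37,0,0,0,0]
    - [-2,37,0,0,0,0]
    - [-2,37,0,0,0,0]
    - [-2,37,0,0,0,0]
    - [-2,37,0,0,0,0]
    - [-2,37,0,0,0,0]
    - [-5,37,0,0,0,0]
    - [0,0,0,0,0,0]

```text
time_s: 6.27
ee_pos: [0.5423, 0.2191, 0.2201]
eef_rot: [-0.036, 0.999, 0.003, 0.001]
wrist_force: [-0.3, 0.6, 1.0]
finger_gap: 0.0857
```

Request:
step_arm:
  deltas:
    - [0,0,0,0,0,0]
    - [0,0,0,0,0,0]

```text
time_s: 6.43
ee_pos: [0.5443, 0.2089, 0.2189]
eef_rot: [-0.031, 1.0, -0.0, -0.0]
wrist_force: [-0.6, 0.1, -0.1]
finger_gap: 0.0851
```

```bash
cat >> h.py <<'E'
def fixc(c):
    e=np.load("cal.npy")[3:9]; dR=Ro.from_rotvec(e[:3]).as_matrix(); return {**c,"R":dR@np.array(c["R"]),"t":dR@np.array(c["t"])+e[3:6]}
E
cat > m6.py <<'E'
from h import *
c,im=look("wrist","w3.png"); c=fixc(c); ov=im[:,:,::-1].copy()
G={"carton_red":(.457,.131,0.),"carton_blue":(.479,.31,-.35),"carton_green":(.5786,.2057,-.15),"carton_yellow":(.464,.212,-.31),"carton_brown":(.565,.12,-.31),"card":(.591,.296,-.02)}
for n,g in G.items():
    m,cf=mask("wrist",n)
    if m is None: print(n,"missed"); continue
    b=min((fit(n,[("wrist",c,m)],[g[0],g[1],g[2]+s]) for s in ((0,) if n!="card" else (0,.3,-.3))),key=lambda r:r[3])
    print(n,round(cf,2),int(m.sum()),np.round(b,4))
    for p in proj(c,place(MODEL[n][0],*b[:3],.004),True): cv2.circle(ov,tuple(int(v) for v in np.round(p)),0,(255,0,255),-1)
cv2.imwrite("pics/ov3.png",cv2.resize(ov[:,120:520],None,fx=1.5,fy=1.5))
E
python3 m6.py;python3 pl.py .545 .21 .22
```

```text
carton_red 0.77 1740 [ 0.4546  0.1321 -0.0375  0.0393]
carton_blue 0.57 1664 [ 0.4776  0.3108 -0.3503  0.0575]
carton_green 0.58 1413 [ 0.577   0.2059 -0.1426  0.0932]
carton_yellow 0.83 1553 [ 0.4614  0.2118 -0.3154  0.0399]
carton_brown 0.96 1609 [ 0.5633  0.1197 -0.3185  0.0399]
card 0.61 1813 [ 0.5892  0.2973 -0.0148  0.1036]
t 6.78 pos [0.5446 0.2083 0.2191] phi -3.0812 gap 85.4 tilt [ 0.0001 -0.0003] q [ 0.17  0.43 -0.84  1.72  0.35  1.15  0.86]
move total [-0.6  1.7 -0.9] rows 1 each [-0.6  1.7 -0.9]
```

View pics/ov3.png

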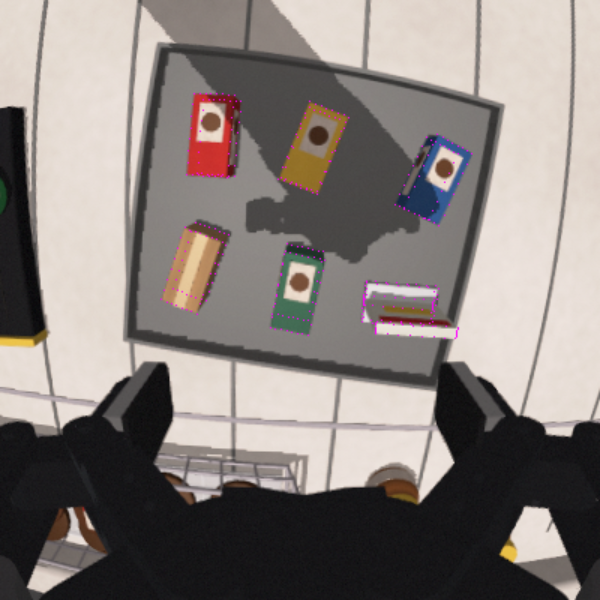

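```bash
cat > seq.py <<'E'
# args: waypoints "x,y,z,phi" ; prints rows from the measured state, each leg: turn first then translate along new axes
import sys
from h import *
o=manip.get_obs(); R=Ro.from_quat(o["eef_rot"]).as_matrix(); ph=np.arctan2(R[1,0],R[0,0]); p=o["ee_pos"]
print("t",round(o["time_s"],2),"pos",np.round(p,4),"phi",round(ph,4),"gap",round(o["finger_gap"]*1e3,1),"F",np.round(o["wrist_force"],1),"q",np.round(o["joints"],2))
for w in sys.argv[1:]:
    x,y,z,f=map(float,w.split(",")); t=(ph-f+np.pi)%(2*np.pi)-np.pi
    m=int(np.ceil(abs(t)/.124)); ph=f
    T=np.array([[np.cos(f),np.sin(f),0],[np.sin(f),-np.cos(f),0],[0,0,-1]])
    d=T.T@(np.array([x,y,z])-p)*1e3; p=np.array([x,y,z]); n=int(np.ceil(np.linalg.norm(d)/40))
    print(f"turn {t:.4f} = {m} x {t/max(m,1):.4f};  shift",np.round(d,1),f"= {n} x",np.round(d/max(n,1),1))
E
python3 seq.py .4546,.1321,.09,3.104 .4546,.1321,.008,3.104
```

```text
t 6.78 pos [0.5446 0.2083 0.2191] phi -3.0812 gap 85.4 F [-0.2 -0.8 -0.4] q [ 0.17  0.43 -0.84  1.72  0.35  1.15  0.86]
turn 0.0980 = 1 x 0.0980;  shift [ 87.  -79.5 129.1] = 5 x [ 17.4 -15.9  25.8]
turn 0.0000 = 0 x 0.0000;  shift [ 0.  0. 82.] = 3 x [ 0.   0.  27.3]
```

Request:
step_arm:
  deltas:
    - [0,0,0,0,0,0.098]
    - [17.4,-15.9,25.8,0,0,0]
    - [17.4,-15.9,25.8,0,0,0]
    - [17.4,-15.9,25.8,0,0,0]
    - [17.4,-15.9,25.8,0,0,0]
    - [17.4,-15.9,25.8,0,0,0]
    - [0,0,0,0,0,0]
    - [0,0,0,0,0,0]
    - [0,0,0,0,0,0]
  jaw: 44
  newtons: 20

```text
time_s: 7.53
ee_pos: [0.4557, 0.1335, 0.0908]
eef_rot: [0.018, 1.0, 0.0, 0.001]
wrist_force: [0.7, 1.0, 0.6]
finger_gap: 0.0439
```

```bash
python3 seq.py .4546,.1321,.09,3.104 .4546,.1321,.008,3.104
```

```text
t 7.53 pos [0.4557 0.1335 0.0908] phi 3.1053 gap 43.9 F [0.7 1.  0.6] q [ 0.25  0.4  -0.79  2.08  0.4   0.81  0.75]
turn 0.0013 = 1 x 0.0013;  shift [ 1.  -1.4  0.8] = 1 x [ 1.  -1.4  0.8]
turn 0.0000 = 0 x 0.0000;  shift [ 0.  0. 82.] = 3 x [ 0.   0.  27.3]
```

Descend, then squeeze across the width.

Request:
step_arm:
  deltas:
    - [1,-1.4,15,0,0,0]
    - [0,0,20,0,0,0]
    - [0,0,20,0,0,0]
    - [0,0,15,0,0,0]
    - [0,0,11,0,0,0]
    - [0,0,0,0,0,0]
    - [0,0,0,0,0,0]

```text
time_s: 8.12
ee_pos: [0.4543, 0.1324, 0.0096]
eef_rot: [0.018, 1.0, 0.0, 0.0]
wrist_force: [-0.2, -0.3, 0.6]
finger_gap: 0.0439
```

Request:
step_arm:
  deltas:
    - [0,0,0,0,0,0]
    - [0,0,0,0,0,0]
    - [0,0,0,0,0,0]
    - [0,0,0,0,0,0]
    - [0,0,0,0,0,0]
    - [0,0,0,0,0,0]
  jaw: 25
  newtons: 20

```text
time_s: 8.62
ee_pos: [0.4536, 0.1315, 0.0093]
eef_rot: [0.018, 1.0, -0.0, 0.0]
wrist_force: [-0.0, 0.9, 0.1]
finger_gap: 0.0251
```

```bash
python3 seq.py .4546,.1321,.09,1.533 .4546,.1321,.001,1.533
```

```text
t 8.62 pos [0.4536 0.1315 0.0093] phi 3.1057 gap 25.1 F [-0.   0.9  0.1] q [ 0.15  0.53 -0.68  2.14  0.56  0.65  0.61]
turn 1.5727 = 13 x 0.1210;  shift [  0.6   1.  -80.7] = 3 x [  0.2   0.3 -26.9]
turn 0.0000 = 0 x 0.0000;  shift [ 0.  0. 89.] = 3 x [ 0.   0.  29.7]
```

```bash
python3 - <<'E'
from h import *
c,im=look("wrist"); a,b=look("scene")
cv2.imwrite("pics/w4.png",np.hstack([cv2.resize(im[150:400,160:480],(400,312)),cv2.resize(b[130:230,290:450],(400,312),interpolation=cv2.INTER_CUBIC)])[:,:,::-1])
E
```

```text
(no output)
```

View pics/w4.png

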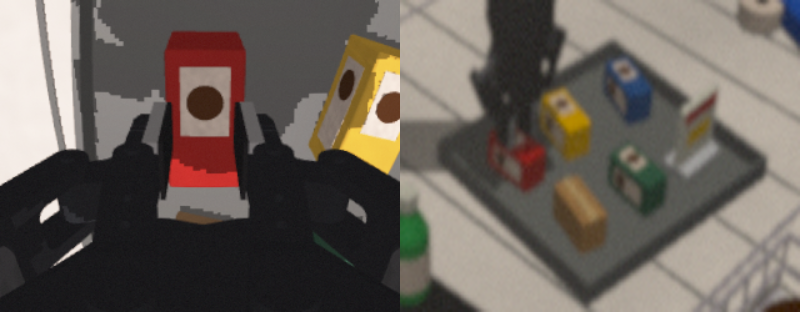

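```bash
python3 - <<'E'
from h import *
o=manip.get_obs(); print(o["finger_gap"],o["wrist_force"],o["time_s"],o["ee_pos"],manip.hold_point_z)
c,im=look("wrist"); c=fixc(c)
m,cf=mask("wrist","carton_red"); print(cf,m.sum())
# project pads: points at tool y = +-w at various heights
R=Ro.from_quat(o["eef_rot"]).as_matrix()
ov=im[:,:,::-1].copy()
for w,col in ((.0125,(255,255,0)),(.016,(255,0,255)),(.0212,(0,255,0))):
  for s in (-1,1):
    for z in (-.006,-.012,-.018,-.024,-.03,-.036):
      for x in(-.011,.011):
        p=proj(c,(o["ee_pos"]+R@np.array([x,s*w,z]))[None],True)[0]; cv2.circle(ov,tuple(int(v) for v in p),1,col,-1)
cv2.imwrite("pics/w5.png",cv2.resize(ov[150:350,240:400],None,fx=3.5,fy=3))
E
```

```text
0.025025765227796346 [-0.43533041  0.42972177 -0.4274718 ] 8.7167 [0.4535265  0.13154579 0.00919411] 0.0187
0.86 6928.0
```

View pics/w5.png

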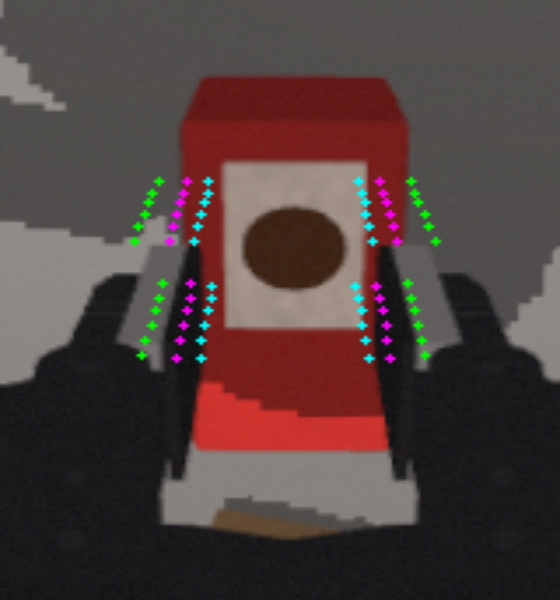

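Request:
step_arm:
  deltas:
    - [0,0,0,0,0,0]
    - [0,0,0,0,0,0]
    - [0,0,-10,0,0,0]
    - [0,0,-25,0,0,0]
    - [0,0,-25,0,0,0]
    - [0,0,0,0,0,0]
    - [0,0,0,0,0,0]
  jaw: 44

```text
time_s: 9.4
ee_pos: [0.4547, 0.1319, 0.0707]
eef_rot: [0.018, 1.0, 0.0, 0.002]
wrist_force: [-0.1, -0.4, -0.6]
finger_gap: 0.0439
```

Request:
step_arm:
  deltas:
    - [0,0,0,0,0,0.121]
    - [0,0,0,0,0,0.121]
    - [0,0,0,0,0,0.121]
    - [0,0,0,0,0,0.121]
    - [0,0,0,0,0,0.121]
    - [0,0,0,0,0,0.121]
    - [0,0,0,0,0,0.121]
    - [0,0,0,0,0,0.121]
    - [0,0,0,0,0,0.121]
    - [0,0,0,0,0,0.121]
    - [0,0,0,0,0,0.121]
    - [0,0,0,0,0,0.121]
  jaw: 76

```text
time_s: 10.4
ee_pos: [0.4527, 0.1313, 0.0684]
eef_rot: [0.679, 0.734, -0.001, -0.0]
wrist_force: [0.0, -1.1, -0.4]
finger_gap: 0.0756
```

Request:
step_arm:
  deltas:
    - [0,1,0,0,0,0.12]
    - [0,0,0,0,0,0]
    - [0,0,0,0,0,0]

```text
time_s: 10.65
ee_pos: [0.4539, 0.1315, 0.0686]
eef_rot: [0.719, 0.695, -0.001, -0.0]
wrist_force: [0.2, 0.9, -0.5]
finger_gap: 0.0763
```

```bash
python3 seq.py .4546,.1315,.001,1.535; python3 - <<'E'
from h import *
c,im=look("wrist"); c=fixc(c); m,cf=mask("wrist","carton_red"); print(cf,np.round(fit("carton_red",[("wrist",c,m)],[.4546,.1315,-.036]),4))
E
```

```text
t 10.65 pos [0.4539 0.1315 0.0686] phi 1.5377 gap 76.3 F [ 0.2  0.9 -0.5] q [-0.07  0.36 -0.41  2.12  0.22  0.7  -0.66]
turn 0.0027 = 1 x 0.0027;  shift [-0.   0.7 67.6] = 2 x [-0.   0.3 33.8]
0.75 [ 0.4551  0.1321 -0.0354  0.0229]
```

Request:
step_arm:
  deltas:
    - [0,0.7,20,0,0,0]
    - [0,0,20,0,0,0]
    - [0,0,15,0,0,0]
    - [0,0,8,0,0,0]
    - [0,0,3,0,0,0]
    - [0,0,0,0,0,0]
    - [0,0,0,0,0,0]

```text
time_s: 11.33
ee_pos: [0.4555, 0.1319, 0.0036]
eef_rot: [0.72, 0.694, 0.0, 0.0]
wrist_force: [-1.0, 0.4, 0.2]
finger_gap: 0.0758
```

Request:
step_arm:
  deltas:
    - [0,0,0,0,0,0]
    - [0,0,0,0,0,0]
    - [0,0,0,0,0,0]
    - [0,0,0,0,0,0]
    - [0,0,0,0,0,0]
    - [0,0,0,0,0,0]
  jaw: 50
  newtons: 30

```text
time_s: 11.83
ee_pos: [0.4561, 0.1319, 0.0048]
eef_rot: [0.72, 0.694, 0.001, 0.001]
wrist_force: [-2.4, -0.5, 14.3]
finger_gap: 0.0498
```

```bash
python3 - <<'E'
from h import *
c,im=look("wrist"); a,b=look("scene")
cv2.imwrite("pics/w6.png",np.hstack([cv2.resize(im[150:400,160:480],(400,312)),cv2.resize(b[130:230,290:450],(400,312),interpolation=cv2.INTER_CUBIC)])[:,:,::-1])
E
python3 seq.py
```

```text
t 11.93 pos [0.4561 0.1319 0.0048] phi 1.5338 gap 50.1 F [-2.2 -0.9 12.8] q [-0.12  0.47 -0.36  2.15  0.31  0.56 -0.74]
```

View pics/w6.png

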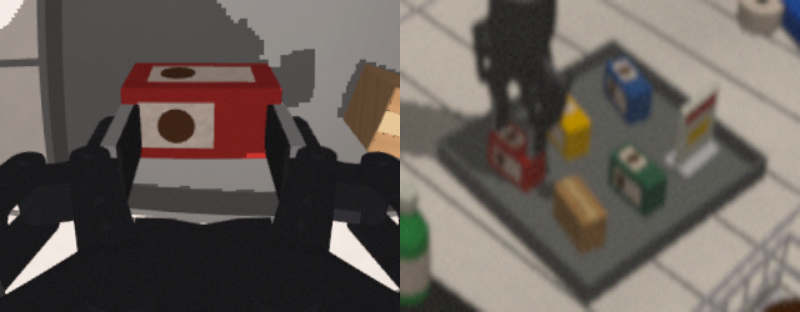

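Request:
step_arm:
  deltas:
    - [0,0,-3,0,0,0]
    - [0,0,-5,0,0,0]
    - [0,0,-10,0,0,0]
    - [0,0,-20,0,0,0]
    - [0,0,-20,0,0,0]
    - [0,0,0,0,0,0]
    - [0,0,0,0,0,0]
    - [0,0,0,0,0,0]

```text
time_s: 12.6
ee_pos: [0.4551, 0.1315, 0.0613]
eef_rot: [0.72, 0.694, 0.0, 0.0]
wrist_force: [-0.4, 0.3, 0.3]
finger_gap: 0.05
```

```bash
python3 - <<'E'
from h import *
o=manip.get_obs();c,im=look("wrist"); a,b=look("scene")
cc=fixc(c); m,cf=mask("wrist","carton_red")
for z in (.004,.03,.045,.06): print(z,cf,np.round(fit("carton_red",[("wrist",cc,m)],[.4546,.1315,-.036],z=z),4))
cv2.imwrite("pics/w7.png",np.hstack([cv2.resize(im[150:400,160:480],(400,312)),cv2.resize(b[130:230,290:450],(400,312),interpolation=cv2.INTER_CUBIC)])[:,:,::-1])
E
python3 seq.py
```

```text
0.004 0.76 [ 0.4552  0.1323 -0.0347  0.0287]
0.03 0.76 [0.4528 0.141  0.0666 0.3048]
0.045 0.76 [0.4497 0.146  0.0219 0.5442]
0.06 0.76 [0.4494 0.1485 0.2821 0.82  ]
t 12.75 pos [0.4545 0.1314 0.0605] phi 1.5338 gap 49.6 F [ 0.2 -0.2 -0.7] q [-0.07  0.38 -0.41  2.12  0.23  0.68 -0.67]
```

View pics/w7.png

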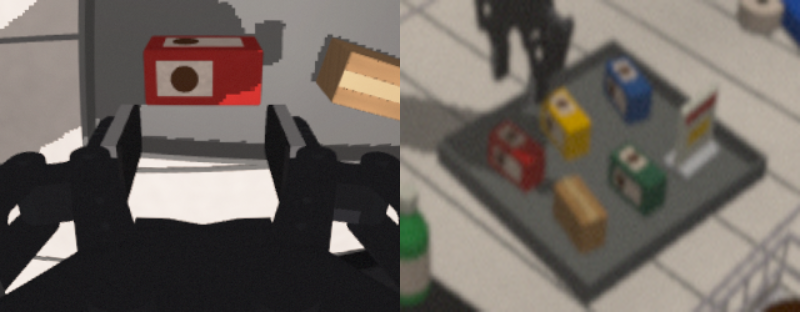

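```bash
python3 - <<'E'
from h import *
o=manip.get_obs(); c=fixc(manip.camera_info("wrist")); R=Ro.from_quat(o["eef_rot"]).as_matrix()
def ray(uv):
    a=back(c,uv,0.,True);b=back(c,uv,.1,True); A=R.T@(a-o["ee_pos"]);B=R.T@(b-o["ee_pos"]); return A,B-A
for uv,y in (((256,234),None),((269.6,234),None),((374.4,234),None),((388,234),None)):
    A,d=ray(uv)
    for x in (.011,0,-.011):
        s=(x-A[0])/d[0]; print(uv,"x",x,np.round((A+s*d)*1e3,1))
print(np.round((R.T@(-np.array(c["R"]).T@np.array(c["t"])-o["ee_pos"]))*1e3,1))
E
```

```text
(256, 234) x 0.011 [ 11.  -32.3 -40.6]
(256, 234) x 0 [  0.  -38.4 -14.7]
(256, 234) x -0.011 [-11.  -44.4  11.3]
(269.6, 234) x 0.011 [ 11.  -25.6 -40.4]
(269.6, 234) x 0 [  0.  -30.4 -14.4]
(269.6, 234) x -0.011 [-11.  -35.2  11.7]
(374.4, 234) x 0.011 [ 11.   25.  -40.3]
(374.4, 234) x 0 [  0.   29.8 -14.3]
(374.4, 234) x -0.011 [-11.   34.7  11.7]
(388, 234) x 0.011 [ 11.   31.7 -40.6]
(388, 234) x 0 [  0.   37.8 -14.6]
(388, 234) x -0.011 [-11.   43.9  11.3]
[  68.9   -0.4 -177.2]
```

Request:
step_arm:
  deltas:
    - [0,0,0,0,0,0]
    - [0,0,15,0,0,0]
    - [0,0,15,0,0,0]
    - [0,0,15,0,0,0]
    - [0,0,0,0,0,0]
    - [0,0,0,0,0,0]
    - [0,0,0,0,0,0]
  jaw: 76

```text
time_s: 13.33
ee_pos: [0.4553, 0.1319, 0.0164]
eef_rot: [0.72, 0.694, 0.0, -0.0]
wrist_force: [-0.1, -0.4, -0.0]
finger_gap: 0.0758
```

Request:
step_arm:
  deltas:
    - [0,0,10,0,0,0]
    - [0,0,8,0,0,0]
    - [0,0,6,0,0,0]
    - [0,0,6,0,0,0]
    - [0,0,0,0,0,0]
    - [0,0,0,0,0,0]

```text
time_s: 13.83
ee_pos: [0.4548, 0.1316, -0.0144]
eef_rot: [0.72, 0.694, -0.0, -0.0]
wrist_force: [0.2, 0.3, -0.2]
finger_gap: 0.0758
```

```bash
python3 - <<'E'
from h import *
o=manip.get_obs();c,im=look("wrist")
cv2.imwrite("pics/w8.png",cv2.resize(im[150:350,200:440],(720,600))[:,:,::-1])
E
python3 seq.py .4551,.1318,-.030,1.535
```

```text
t 13.88 pos [ 0.4551  0.1317 -0.014 ] phi 1.5339 gap 75.9 F [ 0.3  0.3 -0. ] q [-0.13  0.51 -0.34  2.16  0.33  0.52 -0.76]
turn -0.0011 = 1 x -0.0011;  shift [ 0.1  0.  16. ] = 1 x [ 0.1  0.  16. ]
```

View pics/w8.png

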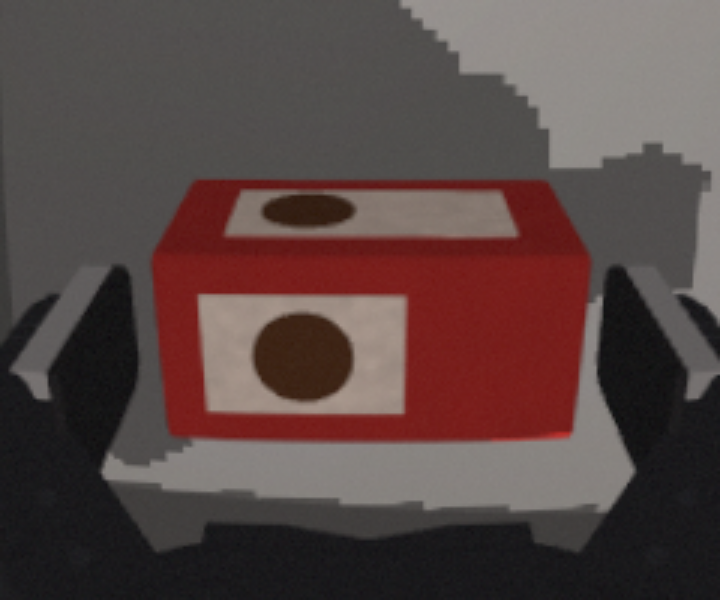

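Request:
step_arm:
  deltas:
    - [0,0,6,0,0,0]
    - [0,0,6,0,0,0]
    - [0,0,4,0,0,0]
    - [0,0,0,0,0,0]
    - [0,0,0,0,0,0]

```text
time_s: 14.3
ee_pos: [0.4548, 0.1315, -0.0303]
eef_rot: [0.72, 0.694, -0.0, -0.0]
wrist_force: [-0.5, -0.3, 0.3]
finger_gap: 0.0761
```

Request:
step_arm:
  deltas:
    - [0,0,0,0,0,0]
    - [0,0,0,0,0,0]
    - [0,0,0,0,0,0]
    - [0,0,0,0,0,0]
    - [0,0,0,0,0,0]
  jaw: 45
  newtons: 30

```text
time_s: 14.72
ee_pos: [0.4553, 0.1317, -0.0297]
eef_rot: [0.72, 0.694, 0.0, 0.0]
wrist_force: [-0.3, 0.8, -0.0]
finger_gap: 0.0637
```

```bash
python3 seq.py .4551,.1318,.135,1.535 .5144,-.2213,.135,1.648 .5144,-.2213,-.0075,1.648
```

```text
t 14.72 pos [ 0.4553  0.1317 -0.0297] phi 1.5338 gap 63.7 F [-0.3  0.8 -0. ] q [-0.15  0.54 -0.32  2.17  0.35  0.49 -0.78]
turn -0.0012 = 1 x -0.0012;  shift [ 1.000e-01 -2.000e-01 -1.647e+02] = 5 x [  0.   -0.  -32.9]
turn -0.1130 = 1 x -0.1130;  shift [-356.6   31.9    0. ] = 9 x [-39.6   3.5   0. ]
turn 0.0000 = 0 x 0.0000;  shift [  0.    0.  142.5] = 4 x [ 0.   0.  35.6]
```

Request:
step_arm:
  deltas:
    - [0,0,-10,0,0,0]
    - [0,0,-25,0,0,0]
    - [0,0,-30,0,0,0]
    - [0,0,-35,0,0,0]
    - [0,0,-35,0,0,0]
    - [0,0,-30,0,0,0]
    - [0,0,0,0,0,-0.113]

```text
time_s: 15.3
ee_pos: [0.4586, 0.1332, 0.1415]
eef_rot: [0.68, 0.733, 0.004, 0.003]
wrist_force: [0.4, 0.6, -1.2]
finger_gap: 0.0638
```

Request:
step_arm:
  deltas:
    - [-20,2,0,0,0,0]
    - [-32,3,0,0,0,0]
    - [-36,3,0,0,0,0]
    - [-36,3,0,0,0,0]
    - [-36,3,0,0,0,0]
    - [-36,3,0,0,0,0]
    - [-36,3,0,0,0,0]
    - [-36,3,0,0,0,0]
    - [-36,3,0,0,0,0]
    - [-32,3,0,0,0,0]
    - [-20,3,0,0,0,0]
    - [0,0,0,0,0,0]

```text
time_s: 16.3
ee_pos: [0.5137, -0.2268, 0.1357]
eef_rot: [0.682, 0.731, -0.001, 0.001]
wrist_force: [0.5, -0.1, -1.1]
finger_gap: 0.0637
```

Request:
step_arm:
  deltas:
    - [0,0,0,0,0,0]
    - [0,0,0,0,0,0]
    - [0,0,0,0,0,0]

```text
time_s: 16.55
ee_pos: [0.514, -0.2192, 0.1353]
eef_rot: [0.679, 0.734, 0.0, -0.0]
wrist_force: [0.3, 0.3, -1.2]
finger_gap: 0.0636
```

```bash
python3 seq.py  .5144,-.2213,.135,1.648 .5144,-.2213,-.0075,1.648; cat > hand.py <<'E'
# in-hand carton pose from the wrist camera: tool-frame offset (mm) and yaw relative to lengthwise grip
import sys
from h import *
def inhand(n,zoff=.0337):
    o=manip.get_obs(); c,_=look("wrist"); c=fixc(c); m,cf=mask("wrist",n); R=Ro.from_quat(o["eef_rot"]).as_matrix(); ph=np.arctan2(R[1,0],R[0,0]); p=o["ee_pos"]
    f=fit(n,[("wrist",c,m)],[p[0],p[1],ph-np.pi/2],z=p[2]+zoff); print(n,round(cf,2),"tool off mm",np.round((R.T@np.array([f[0]-p[0],f[1]-p[1],0]))*1e3,1)[:2],"dyaw",round(f[2]-ph+np.pi/2,4),"err",round(f[3],3))
if __name__=="__main__": inhand(sys.argv[1])
E
python3 hand.py carton_red
```

```text
t 16.55 pos [ 0.514  -0.2192  0.1353] phi 1.6489 gap 63.6 F [ 0.3  0.3 -1.2] q [ 0.52  0.38 -0.28  1.88  0.13  0.9   0.25]
turn 0.0009 = 1 x 0.0009;  shift [-2.1  0.2  0.3] = 1 x [-2.1  0.2  0.3]
turn 0.0000 = 0 x 0.0000;  shift [  0.    0.  142.5] = 4 x [ 0.   0.  35.6]
carton_red 0.71 tool off mm [ 0.1 -0.2] dyaw -0.0093 err 0.027
```

Request:
step_arm:
  deltas:
    - [-1.8,0.2,20,0,0,0]
    - [0,0,30,0,0,0]
    - [0,0,30,0,0,0]
    - [0,0,25,0,0,0]
    - [0,0,17,0,0,0]
    - [0,0,10,0,0,0]
    - [0,0,6,0,0,0]
    - [0,0,0,0,0,0]
    - [0,0,0,0,0,0]
    - [0,0,0,0,0,0]

```text
time_s: 17.48
ee_pos: [0.5155, -0.2229, -0.0017]
eef_rot: [0.68, 0.733, 0.0, 0.001]
wrist_force: [-0.3, 0.7, -0.5]
finger_gap: 0.0637
```

```bash
python3 seq.py  .5144,-.2210,-.0085,1.648
```

```text
t 17.48 pos [ 0.5155 -0.2229 -0.0017] phi 1.6468 gap 63.7 F [-0.3  0.7 -0.5] q [ 0.48  0.57 -0.24  1.96  0.22  0.63  0.18]
turn -0.0012 = 1 x -0.0012;  shift [ 2.  -0.9  6.8] = 1 x [ 2.  -0.9  6.8]
```

Request:
step_arm:
  deltas:
    - [2,-0.9,3,0,0,0]
    - [0,0,2.5,0,0,0]
    - [0,0,0,0,0,0]
    - [0,0,0,0,0,0]

```text
time_s: 17.82
ee_pos: [0.5133, -0.2207, -0.0083]
eef_rot: [0.68, 0.733, -0.0, 0.0]
wrist_force: [-0.1, 0.7, -0.6]
finger_gap: 0.0637
```

```bash
python3 seq.py  .5144,-.2210,-.0085,1.648
```

```text
t 17.82 pos [ 0.5133 -0.2207 -0.0083] phi 1.6468 gap 63.7 F [-0.1  0.7 -0.6] q [ 0.48  0.58 -0.23  1.97  0.22  0.62  0.18]
turn -0.0012 = 1 x -0.0012;  shift [-0.3  1.1  0.2] = 1 x [-0.3  1.1  0.2]
```

Request:
step_arm:
  deltas:
    - [-0.3,0.8,0.6,0,0,0]
    - [0,0,0.5,0,0,0]
    - [0,0,0,0,0,0]
    - [0,0,0,0,0,0]

```text
time_s: 18.15
ee_pos: [0.5139, -0.221, -0.0087]
eef_rot: [0.68, 0.733, -0.0, -0.0]
wrist_force: [-3.4, 1.1, 8.8]
finger_gap: 0.0638
```

Request:
step_arm:
  deltas:
    - [0,0,0,0,0,0]
    - [0,0,0,0,0,0]
    - [0,0,0,0,0,0]
    - [0,0,0,0,0,0]
    - [0,0,-10,0,0,0]
    - [0,0,-25,0,0,0]
    - [0,0,-35,0,0,0]
    - [0,0,-40,0,0,0]
    - [0,0,-40,0,0,0]
    - [0,0,0,0,0,0]
    - [0,0,0,0,0,0]
    - [0,0,0,0,0,0]
  jaw: 74

```text
time_s: 19.15
ee_pos: [0.5139, -0.221, 0.1408]
eef_rot: [0.68, 0.733, -0.0, 0.0]
wrist_force: [0.1, 0.6, -1.4]
finger_gap: 0.0738
```

```bash
cat > rf.py <<'E'
# placed cartons in the riser frame: args name:z ...
import sys
from h import *
q=np.load("cal.npy")[:3]
def meas(items):
    c,_=look("wrist"); c=fixc(c); cs,sn=np.cos(q[2]),np.sin(q[2])
    for it in items:
        n,z,x,y,a=it.split(":"); x,y,a=float(x),float(y),float(a); m,cf=mask("wrist",n)
        if m is None: print(n,"missed"); continue
        f=fit(n,[("wrist",c,m)],[q[0]+cs*x-sn*y,q[1]+sn*x+cs*y,q[2]+a],z=float(z)); d=np.array(f[:2])-q[:2]
        print(n,round(cf,2),"riser mm",np.round([1e3*(cs*d[0]+sn*d[1]),1e3*(-sn*d[0]+cs*d[1])],1),"yaw",round(f[2]-q[2],4),"err",round(f[3],3))
meas(sys.argv[1:])
E
python3 rf.py carton_red:.025:-.03:-.0165:0; python3 seq.py .4776,.3108,.13,1.2205 .4776,.3108,-.03,1.2205
```

```text
carton_red 0.8 riser mm [-30.6 -16.3] yaw -0.0019 err 0.019
t 19.25 pos [ 0.5131 -0.2207  0.1393] phi 1.6469 gap 73.9 F [-0.6  0.2 -0.1] q [ 0.53  0.37 -0.29  1.88  0.13  0.91  0.25]
turn 0.4264 = 4 x 0.1066;  shift [ 487.  -215.7    9.3] = 14 x [ 34.8 -15.4   0.7]
turn 0.0000 = 0 x 0.0000;  shift [  0.   0. 160.] = 4 x [ 0.  0. 40.]
```

Request:
step_arm:
  deltas:
    - [0,0,0,0,0,0.107]
    - [0,0,0,0,0,0.107]
    - [0,0,0,0,0,0.107]
    - [0,0,0,0,0,0.105]
    - [35,-15,0,0,0,0]
    - [35,-15,0,0,0,0]
    - [35,-15,0,0,0,0]
    - [35,-15,0,0,0,0]
    - [35,-15,0,0,0,0]
    - [35,-15,0,0,0,0]
    - [35,-15,0,0,0,0]
    - [35,-15,0,0,0,0]

```text
time_s: 20.25
ee_pos: [0.496, 0.0847, 0.1392]
eef_rot: [0.819, 0.573, -0.001, -0.001]
wrist_force: [1.2, -0.4, 0.2]
finger_gap: 0.0743
```

Request:
step_arm:
  deltas:
    - [35,-15,0,0,0,0]
    - [35,-16,0,0,0,0]
    - [35,-16,5,0,0,0]
    - [35,-16,15,0,0,0]
    - [32,-16,20,0,0,0]
    - [30,-16,20,0,0,0]
    - [0,0,10,0,0,0]
    - [0,0,0,0,0,0]
    - [0,0,0,0,0,0]
    - [0,0,0,0,0,0]

```text
time_s: 21.08
ee_pos: [0.478, 0.3037, 0.0703]
eef_rot: [0.82, 0.572, -0.001, 0.0]
wrist_force: [0.3, 0.5, 0.1]
finger_gap: 0.0742
```

```bash
python3 seq.py .4776,.3108,-.03,1.2205; cat > tr.py <<'E'
import sys
from h import *
c,_=look("wrist"); c=fixc(c)
for it in sys.argv[1:]:
    n,x,y,a=it.split(":"); m,cf=mask("wrist",n)
    if m is None: print(n,"missed");continue
    print(n,round(cf,2),np.round(fit(n,[("wrist",c,m)],[float(x),float(y),float(a)]),4))
E
python3 tr.py carton_blue:.4776:.3108:-.35
```

```text
t 21.08 pos [0.478  0.3037 0.0703] phi 1.2187 gap 74.2 F [0.3 0.5 0.1] q [-0.38  0.49 -0.38  1.91  0.25  0.8  -1.25]
turn -0.0018 = 1 x -0.0018;  shift [  6.5  -2.8 100.3] = 3 x [ 2.2 -0.9 33.4]
carton_blue 0.76 [ 0.4774  0.3104 -0.3565  0.0293]
```

Request:
step_arm:
  deltas:
    - [6.1,-2.8,0,0,0,0.005]
    - [0,0,25,0,0,0]
    - [0,0,25,0,0,0]
    - [0,0,12,0,0,0]
    - [0,0,0,0,0,0]
    - [0,0,0,0,0,0]

```text
time_s: 21.68
ee_pos: [0.477, 0.3121, 0.0086]
eef_rot: [0.821, 0.571, -0.0, 0.0]
wrist_force: [-0.0, -0.2, 0.7]
finger_gap: 0.0739
```

```bash
python3 seq.py .4774,.3104,-.03,1.214
```

```text
t 21.68 pos [0.477  0.3121 0.0086] phi 1.2154 gap 73.9 F [-0.  -0.2  0.7] q [-0.42  0.58 -0.35  1.93  0.3   0.68 -1.31]
turn 0.0014 = 1 x 0.0014;  shift [-1.4  1.  38.6] = 1 x [-1.4  1.  38.6]
```

Request:
step_arm:
  deltas:
    - [-1.2,0.8,10,0,0,0]
    - [0,0,15,0,0,0]
    - [0,0,9,0,0,0]
    - [0,0,4,0,0,0]
    - [0,0,0,0,0,0]
    - [0,0,0,0,0,0]

```text
time_s: 22.18
ee_pos: [0.4775, 0.311, -0.0292]
eef_rot: [0.821, 0.571, 0.0, -0.0]
wrist_force: [0.1, -1.2, -0.4]
finger_gap: 0.074
```

Request:
step_arm:
  deltas:
    - [0,0,0,0,0,0]
    - [0,0,0,0,0,0]
    - [0,0,0,0,0,0]
    - [0,0,0,0,0,0]
    - [0,0,0,0,0,0]
  jaw: 45
  newtons: 30

```text
time_s: 22.6
ee_pos: [0.4778, 0.3113, -0.0287]
eef_rot: [0.821, 0.571, 0.001, -0.0]
wrist_force: [-1.0, 0.3, 6.1]
finger_gap: 0.0638
```

Request:
step_arm:
  deltas:
    - [0,0,-10,0,0,0]
    - [0,0,-25,0,0,0]
    - [0,0,-30,0,0,0]
    - [0,0,-35,0,0,0]
    - [0,0,-35,0,0,0]
    - [0,0,-30,0,0,0]
    - [0,0,0,0,0,0]
    - [0,0,0,0,0,0]
    - [0,0,0,0,0,0]

```text
time_s: 23.35
ee_pos: [0.4768, 0.3101, 0.1351]
eef_rot: [0.821, 0.571, -0.001, 0.0]
wrist_force: [0.3, 0.5, -1.0]
finger_gap: 0.0634
```

```bash
python3 hand.py carton_blue;  python3 seq.py .5105,-.1868,.136,1.648  .5105,-.1868,-.0075,1.648
```

```text
carton_blue 0.85 tool off mm [-1.3 -0.4] dyaw -0.0028 err 0.022
t 23.45 pos [0.4763 0.3098 0.134 ] phi 1.2158 gap 64.0 F [ 1.2  0.4 -0.8] q [-0.36  0.41 -0.41  1.85  0.2   0.92 -1.22]
turn -0.4322 = 4 x -0.1081;  shift [-497.8   -4.2   -2. ] = 13 x [-38.3  -0.3  -0.2]
turn 0.0000 = 0 x 0.0000;  shift [  0.    0.  143.5] = 4 x [ 0.   0.  35.9]
```

Request:
step_arm:
  deltas:
    - [0,0,0,0,0,-0.108]
    - [0,0,0,0,0,-0.108]
    - [0,0,0,0,0,-0.108]
    - [0,0,0,0,0,-0.108]
    - [-25,0,0,0,0,0]
    - [-37,0,0,0,0,0]
    - [-38,0,0,0,0,0]
    - [-38,0,0,0,0,0]
    - [-38,0,0,0,0,0]
    - [-38,0,0,0,0,0]
    - [-38,0,0,0,0,0]
    - [-38,0,0,0,0,0]

```text
time_s: 24.45
ee_pos: [0.4984, 0.0197, 0.1342]
eef_rot: [0.679, 0.734, -0.001, -0.001]
wrist_force: [0.6, -0.3, -1.2]
finger_gap: 0.0636
```

Request:
step_arm:
  deltas:
    - [-38,0,0,0,0,0]
    - [-38,0,0,0,0,0]
    - [-38,0,0,0,0,0]
    - [-38,-2,0,0,0,0]
    - [-35,-2,0,0,0,0]
    - [-20,0,0,0,0,0]
    - [0,0,0,0,0,0]
    - [0,0,0,0,0,0]
    - [0,0,0,0,0,0]

```text
time_s: 25.2
ee_pos: [0.511, -0.1837, 0.1344]
eef_rot: [0.679, 0.734, -0.0, -0.001]
wrist_force: [0.2, -0.2, -1.0]
finger_gap: 0.0639
```

```bash
python3 seq.py .5114,-.1861,.05,1.648  .5114,-.1861,-.0065,1.648
```

```text
t 25.2 pos [ 0.511  -0.1837  0.1344] phi 1.6488 gap 63.9 F [ 0.2 -0.2 -1. ] q [ 0.5   0.36 -0.33  1.92  0.15  0.89  0.18]
turn 0.0008 = 1 x 0.0008;  shift [-2.4  0.3 84.4] = 3 x [-0.8  0.1 28.1]
turn 0.0000 = 0 x 0.0000;  shift [ 0.   0.  56.5] = 2 x [ 0.   0.  28.2]
```

Request:
step_arm:
  deltas:
    - [-2,0.3,20,0,0,0]
    - [0,0,30,0,0,0]
    - [0,0,24,0,0,0]
    - [0,0,10,0,0,0]
    - [0,0,0,0,0,0]
    - [0,0,0,0,0,0]
    - [0,0,0,0,0,0]

```text
time_s: 25.78
ee_pos: [0.5132, -0.1866, 0.0528]
eef_rot: [0.679, 0.734, 0.001, 0.001]
wrist_force: [-0.2, 0.2, 0.0]
finger_gap: 0.0637
```

```bash
python3 seq.py .5114,-.1861,-.0065,1.648; python3 hand.py carton_blue
```

```text
t 25.78 pos [ 0.5132 -0.1866  0.0528] phi 1.6487 gap 63.7 F [-0.2  0.2  0. ] q [ 0.48  0.47 -0.3   1.97  0.21  0.72  0.13]
turn 0.0007 = 1 x 0.0007;  shift [ 0.6 -1.8 59.3] = 2 x [ 0.3 -0.9 29.7]
carton_blue 0.72 tool off mm [-1.1 -0.5] dyaw -0.0041 err 0.03
```

Request:
step_arm:
  deltas:
    - [0.6,-1.5,20,0,0,0]
    - [0,0,20,0,0,0]
    - [0,0,12,0,0,0]
    - [0,0,5,0,0,0]
    - [0,0,0,0,0,0]
    - [0,0,0,0,0,0]
    - [0,0,0,0,0,0]

```text
time_s: 26.47
ee_pos: [0.5114, -0.1868, -0.0045]
eef_rot: [0.679, 0.734, 0.0, 0.001]
wrist_force: [-0.7, 1.1, -0.6]
finger_gap: 0.064
```

```bash
python3 seq.py .5114,-.1861,-.0077,1.648
```

```text
t 26.47 pos [ 0.5114 -0.1868 -0.0045] phi 1.6477 gap 64.0 F [-0.7  1.1 -0.6] q [ 0.45  0.56 -0.27  2.    0.25  0.61  0.09]
turn -0.0003 = 1 x -0.0003;  shift [0.7 0.1 3.2] = 1 x [0.7 0.1 3.2]
```

Request:
step_arm:
  deltas:
    - [0.7,0,2,0,0,0]
    - [0,0,1.5,0,0,0]
    - [0,0,0,0,0,0]
    - [0,0,0,0,0,0]

```text
time_s: 26.8
ee_pos: [0.5112, -0.186, -0.0078]
eef_rot: [0.679, 0.734, 0.0, 0.001]
wrist_force: [-2.2, -0.4, 7.6]
finger_gap: 0.0638
```

```bash
python3 seq.py .5114,-.1861,-.0077,1.648
```

```text
t 26.8 pos [ 0.5112 -0.186  -0.0078] phi 1.6478 gap 63.8 F [-2.2 -0.4  7.6] q [ 0.45  0.57 -0.27  2.    0.25  0.6   0.08]
turn -0.0002 = 1 x -0.0002;  shift [-0.1  0.2 -0.1] = 1 x [-0.1  0.2 -0.1]
```

Landed. Release, lift, measure.

Request:
step_arm:
  deltas:
    - [0,0,-0.5,0,0,0]
    - [0,0,0,0,0,0]
    - [0,0,0,0,0,0]
    - [0,0,0,0,0,0]
    - [0,0,-10,0,0,0]
    - [0,0,-25,0,0,0]
    - [0,0,-35,0,0,0]
    - [0,0,-40,0,0,0]
    - [0,0,-35,0,0,0]
    - [0,0,0,0,0,0]
    - [0,0,0,0,0,0]
    - [0,0,0,0,0,0]
  jaw: 74

```text
time_s: 27.8
ee_pos: [0.51, -0.1858, 0.1366]
eef_rot: [0.679, 0.734, -0.0, 0.0]
wrist_force: [-0.5, -0.9, -0.1]
finger_gap: 0.0739
```

```bash
python3 rf.py carton_red:.025:-.03:-.0165:0 carton_blue:.025:-.03:.0165:0; python3 seq.py .577,.2059,.08,1.428
```

```text
carton_red missed
carton_blue missed
t 27.95 pos [ 0.5092 -0.1855  0.1351] phi 1.6478 gap 73.8 F [-0.2  0.3  0.6] q [ 0.51  0.36 -0.33  1.92  0.15  0.89  0.18]
turn 0.2198 = 2 x 0.1099;  shift [397.1  11.4  55.1] = 11 x [36.1  1.   5. ]
```

```bash
python3 -c "
from h import *
look('wrist','w9.png')"; python3 rf.py carton_red:.025:-.03:-.0165:0 carton_blue:.025:-.03:.0165:0
```

```text
carton_red 0.9 riser mm [-30.4 -18. ] yaw -0.0138 err 0.318
carton_blue 0.79 riser mm [-30.7  16.4] yaw 0.0078 err 0.048
```

View pics/w9.png

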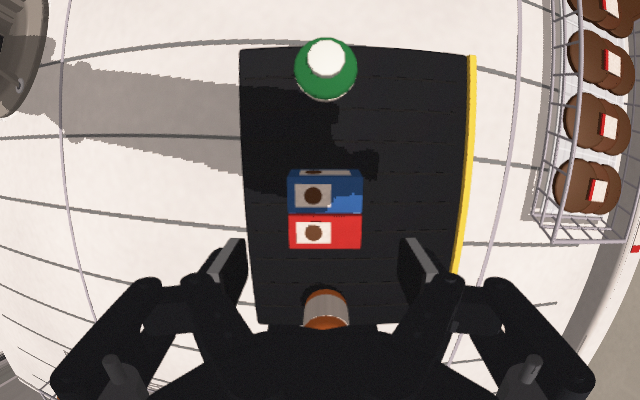

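Request:
step_arm:
  deltas:
    - [0,0,0,0,0,0.11]
    - [0,0,0,0,0,0.11]
    - [25,1,0,0,0,0]
    - [37,1,0,0,0,0]
    - [37,1,0,0,0,0]
    - [37,1,0,0,0,0]
    - [37,1,0,0,0,0]
    - [37,1,0,0,0,0]
    - [37,1,0,0,0,0]
    - [37,1,0,0,0,0]
    - [37,1,15,0,0,0]
    - [37,1,20,0,0,0]

```text
time_s: 29.15
ee_pos: [0.5728, 0.1691, 0.1026]
eef_rot: [0.756, 0.655, 0.002, 0.001]
wrist_force: [0.9, -0.6, 0.6]
finger_gap: 0.0742
```

Request:
step_arm:
  deltas:
    - [27,1,20,0,0,0]
    - [12,0,0,0,0,0]
    - [0,0,0,0,0,0]
    - [0,0,0,0,0,0]
    - [0,0,0,0,0,0]

```text
time_s: 29.57
ee_pos: [0.5786, 0.2028, 0.0824]
eef_rot: [0.757, 0.654, -0.0, 0.001]
wrist_force: [0.4, -1.0, -0.6]
finger_gap: 0.0739
```

```bash
python3 tr.py carton_green:.577:.206:-.14 carton_yellow:.4614:.2118:-.315; python3 seq.py .577,.2059,.012,1.428 .577,.2059,-.0295,1.428
```

```text
carton_green 0.57 [ 0.5761  0.2061 -0.1336  0.0283]
carton_yellow 0.89 [ 0.4602  0.2114 -0.3043  0.0261]
t 29.72 pos [0.5787 0.2029 0.0826] phi 1.4247 gap 74.0 F [-0.4  0.2  0.3] q [-0.16  0.53 -0.37  1.79  0.25  0.87 -0.79]
turn -0.0033 = 1 x -0.0033;  shift [ 2.7 -2.1 70.6] = 2 x [ 1.3 -1.1 35.3]
turn 0.0000 = 0 x 0.0000;  shift [ 0.   0.  41.5] = 2 x [ 0.   0.  20.7]
```

Request:
step_arm:
  deltas:
    - [2.7,-2.9,0,0,0,-0.0125]
    - [0,0,25,0,0,0]
    - [0,0,25,0,0,0]
    - [0,0,17,0,0,0]
    - [0,0,0,0,0,0]
    - [0,0,0,0,0,0]

```text
time_s: 30.22
ee_pos: [0.5748, 0.2077, 0.0145]
eef_rot: [0.752, 0.659, -0.001, -0.0]
wrist_force: [0.7, -0.9, 0.5]
finger_gap: 0.0738
```

```bash
python3 seq.py .5761,.2061,-.0295,1.437
```

```text
t 30.22 pos [0.5748 0.2077 0.0145] phi 1.4402 gap 73.8 F [ 0.7 -0.9  0.5] q [-0.19  0.62 -0.35  1.83  0.3   0.75 -0.83]
turn 0.0032 = 1 x 0.0032;  shift [-1.5  1.6 44. ] = 2 x [-0.7  0.8 22. ]
```

Request:
step_arm:
  deltas:
    - [-1.2,1.2,12,0,0,0.003]
    - [0,0,18,0,0,0]
    - [0,0,9,0,0,0]
    - [0,0,5,0,0,0]
    - [0,0,0,0,0,0]
    - [0,0,0,0,0,0]

```text
time_s: 30.72
ee_pos: [0.5766, 0.2072, -0.029]
eef_rot: [0.753, 0.658, 0.0, 0.0]
wrist_force: [0.2, 0.1, -0.1]
finger_gap: 0.0739
```

Request:
step_arm:
  deltas:
    - [0,0,0,0,0,0]
    - [0,0,0,0,0,0]
    - [0,0,0,0,0,0]
    - [0,0,0,0,0,0]
    - [0,0,0,0,0,0]
  jaw: 45
  newtons: 30

```text
time_s: 31.13
ee_pos: [0.5771, 0.2074, -0.0284]
eef_rot: [0.753, 0.658, 0.001, 0.0]
wrist_force: [-0.8, -1.0, 5.8]
finger_gap: 0.0638
```

Request:
step_arm:
  deltas:
    - [0,0,-10,0,0,0]
    - [0,0,-25,0,0,0]
    - [0,0,-30,0,0,0]
    - [0,0,-35,0,0,0]
    - [0,0,-35,0,0,0]
    - [0,0,-35,0,0,0]
    - [0,0,0,0,0,0]
    - [0,0,0,0,0,0]
    - [0,0,0,0,0,0]

```text
time_s: 31.88
ee_pos: [0.5758, 0.2064, 0.1404]
eef_rot: [0.753, 0.658, -0.0, 0.0]
wrist_force: [-0.3, -0.1, -1.6]
finger_gap: 0.064
```

```bash
python3 hand.py carton_green;  python3 seq.py .5290,-.2025,.14,.0775; python3 seq.py .5290,-.2025,.14,3.219
```

```text
carton_green 0.56 tool off mm [-1.2 -0.3] dyaw 0.004 err 0.02
t 31.98 pos [0.5752 0.2062 0.1391] phi 1.4373 gap 63.4 F [ 0.6 -0.6 -2. ] q [-0.15  0.47 -0.4   1.75  0.21  0.97 -0.76]
turn 1.3598 = 11 x 0.1236;  shift [-77.7 403.9  -0.9] = 11 x [-7.1 36.7 -0.1]
t 31.98 pos [0.5752 0.2062 0.1391] phi 1.4373 gap 63.4 F [ 0.6 -0.6 -2. ] q [-0.15  0.47 -0.4   1.75  0.21  0.97 -0.76]
turn -1.7817 = 15 x -0.1188;  shift [  77.6 -403.9   -0.9] = 11 x [  7.1 -36.7  -0.1]
```

Request:
step_arm:
  deltas:
    - [0,0,0,0,0,0.1236]
    - [0,0,0,0,0,0.1236]
    - [0,0,0,0,0,0.1236]
    - [0,0,0,0,0,0.1236]
    - [0,0,0,0,0,0.1236]
    - [0,0,0,0,0,0.1236]
    - [0,0,0,0,0,0.1236]
    - [0,0,0,0,0,0.1236]
    - [0,0,0,0,0,0.1236]
    - [0,0,0,0,0,0.1236]
    - [0,0,0,0,0,0.1236]
    - [0,0,0,0,0,0]

```text
time_s: 32.98
ee_pos: [0.5753, 0.2066, 0.139]
eef_rot: [0.999, 0.037, -0.001, 0.001]
wrist_force: [0.9, -0.2, -1.1]
finger_gap: 0.0635
```

Request:
step_arm:
  deltas:
    - [-5,25,0,0,0,0]
    - [-7,37,0,0,0,0]
    - [-7,37,0,0,0,0]
    - [-7,37,0,0,0,0]
    - [-7,37,0,0,0,0]
    - [-7,37,0,0,0,0]
    - [-7,37,0,0,0,0]
    - [-7,37,0,0,0,0]
    - [-7,37,0,0,0,0]
    - [-7,37,0,0,0,0]
    - [-7,33,0,0,0,0]
    - [-3,13,0,0,0,0]

```text
time_s: 33.98
ee_pos: [0.5275, -0.2082, 0.1398]
eef_rot: [0.999, 0.038, -0.001, 0.001]
wrist_force: [-1.3, -0.1, -0.4]
finger_gap: 0.0635
```

Request:
step_arm:
  deltas:
    - [0,0,0,0,0,0]
    - [0,0,0,0,0,0]
    - [0,0,0,0,0,0]

```text
time_s: 34.23
ee_pos: [0.5298, -0.2004, 0.14]
eef_rot: [0.999, 0.041, -0.001, -0.001]
wrist_force: [-0.2, 0.2, -0.1]
finger_gap: 0.0639
```

```bash
python3 hand.py carton_green;  python3 seq.py .5301,-.2029,.06,.0775
```

```text
carton_green 0.7 tool off mm [-2.  -0.4] dyaw 0.0056 err 0.024
t 34.33 pos [ 0.5302 -0.2     0.1403] phi 0.0815 gap 63.7 F [-0.3 -0.6 -1.1] q [ 0.23  0.36  0.02  1.88 -0.01  0.9  -1.23]
turn 0.0040 = 1 x 0.0040;  shift [-0.3  2.9 80.3] = 3 x [-0.1  1.  26.8]
```

Request:
step_arm:
  deltas:
    - [0,2.9,20,0,0,0.004]
    - [0,0,25,0,0,0]
    - [0,0,25,0,0,0]
    - [0,0,10,0,0,0]
    - [0,0,0,0,0,0]
    - [0,0,0,0,0,0]
    - [0,0,0,0,0,0]

```text
time_s: 34.92
ee_pos: [0.5314, -0.2047, 0.062]
eef_rot: [0.999, 0.037, 0.001, 0.0]
wrist_force: [0.2, -0.1, -1.3]
finger_gap: 0.064
```

```bash
python3 hand.py carton_green;  python3 seq.py .5304,-.2029,.0295,.0775
```

```text
carton_green 0.6 tool off mm [-2.3 -0.6] dyaw 0.0051 err 0.041
t 35.02 pos [ 0.5314 -0.205   0.0622] phi 0.074 gap 63.7 F [-1.1 -0.3 -0.5] q [ 0.24  0.47  0.02  1.93 -0.01  0.74 -1.23]
turn -0.0035 = 1 x -0.0035;  shift [-0.8 -2.2 32.7] = 1 x [-0.8 -2.2 32.7]
```

Request:
step_arm:
  deltas:
    - [-0.5,-2,15,0,0,-0.0035]
    - [0,0,10,0,0,0]
    - [0,0,5,0,0,0]
    - [0,0,0,0,0,0]
    - [0,0,0,0,0,0]
    - [0,0,0,0,0,0]

```text
time_s: 35.52
ee_pos: [0.53, -0.2031, 0.0312]
eef_rot: [0.999, 0.039, 0.0, 0.0]
wrist_force: [-0.2, -0.1, -0.3]
finger_gap: 0.0634
```

```bash
python3 seq.py .5307,-.2029,.0285,.0775
```

```text
t 35.52 pos [ 0.53   -0.2031  0.0312] phi 0.077 gap 63.4 F [-0.2 -0.1 -0.3] q [ 0.24  0.52  0.02  1.95 -0.01  0.68 -1.23]
turn -0.0005 = 1 x -0.0005;  shift [ 0.8 -0.1  2.7] = 1 x [ 0.8 -0.1  2.7]
```

Request:
step_arm:
  deltas:
    - [0.7,0,1.5,0,0,0]
    - [0,0,1,0,0,0]
    - [0,0,0,0,0,0]
    - [0,0,0,0,0,0]

```text
time_s: 35.85
ee_pos: [0.5308, -0.2029, 0.0286]
eef_rot: [0.999, 0.039, 0.001, 0.0]
wrist_force: [0.7, -0.4, 1.5]
finger_gap: 0.0637
```

```bash
python3 seq.py .5307,-.2029,.0285,.0775
```

```text
t 35.85 pos [ 0.5308 -0.2029  0.0286] phi 0.0772 gap 63.7 F [ 0.7 -0.4  1.5] q [ 0.24  0.52  0.01  1.95 -0.01  0.67 -1.23]
turn -0.0003 = 1 x -0.0003;  shift [-0.1 -0.   0.1] = 1 x [-0.1 -0.   0.1]
```

Request:
step_arm:
  deltas:
    - [0,0,0.2,0,0,0]
    - [0,0,0,0,0,0]
    - [0,0,0,0,0,0]
    - [0,0,0,0,0,0]
    - [0,0,-10,0,0,0]
    - [0,0,-25,0,0,0]
    - [0,0,-35,0,0,0]
    - [0,0,-40,0,0,0]
    - [0,0,-15,0,0,0]
    - [0,0,0,0,0,0]
    - [0,0,0,0,0,0]
    - [0,0,0,0,0,0]
  jaw: 74

```text
time_s: 36.85
ee_pos: [0.5295, -0.2025, 0.1524]
eef_rot: [0.999, 0.039, -0.001, -0.0]
wrist_force: [-0.2, -0.7, -1.3]
finger_gap: 0.0741
```

```bash
python3 -c "
from h import *
look('wrist','w10.png')"; python3 rf.py carton_green:.061:-.014:0:1.57 carton_red:.025:-.03:-.0165:0 carton_blue:.025:-.03:.0165:0; python3 seq.py .4602,.2114,.14,1.2665
```

```text
carton_green 0.75 riser mm [-14.    0.3] yaw 1.5683 err 0.043
carton_red 0.88 riser mm [-30.9 -15.5] yaw 0.0263 err 2.084
carton_blue 0.85 riser mm [-31.2  17.2] yaw -0.0056 err 1.97
t 37.1 pos [ 0.5295 -0.2026  0.1519] phi 0.0772 gap 74.2 F [-0.4  0.2 -0. ] q [ 0.24  0.35  0.02  1.87 -0.01  0.93 -1.23]
turn -1.1893 = 10 x -0.1189;  shift [ 374.2 -190.2   11.9] = 11 x [ 34.  -17.3   1.1]
```

View pics/w10.png

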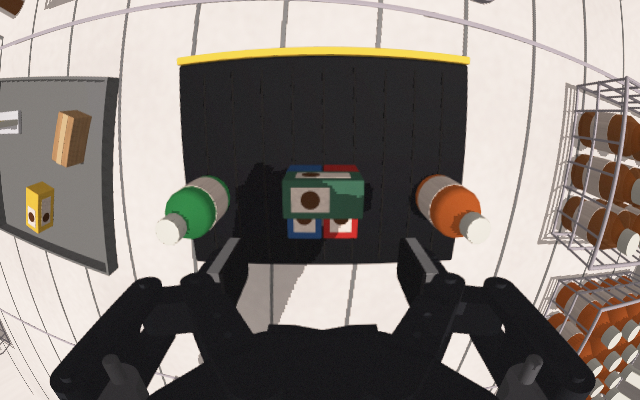

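Request:
step_arm:
  deltas:
    - [0,0,0,0,0,-0.119]
    - [0,0,0,0,0,-0.119]
    - [0,0,0,0,0,-0.119]
    - [0,0,0,0,0,-0.119]
    - [0,0,0,0,0,-0.119]
    - [0,0,0,0,0,-0.119]
    - [0,0,0,0,0,-0.119]
    - [0,0,0,0,0,-0.119]
    - [0,0,0,0,0,-0.119]
    - [0,0,0,0,0,-0.119]
    - [20,-10,0,0,0,0]

```text
time_s: 38.02
ee_pos: [0.5263, -0.1852, 0.1523]
eef_rot: [0.806, 0.592, -0.001, 0.001]
wrist_force: [0.5, 0.1, -0.4]
finger_gap: 0.0736
```

Request:
step_arm:
  deltas:
    - [34,-17,0,0,0,0]
    - [34,-17,0,0,0,0]
    - [34,-17,0,0,0,0]
    - [34,-17,0,0,0,0]
    - [34,-17,0,0,0,0]
    - [34,-17,0,0,0,0]
    - [34,-18,10,0,0,0]
    - [34,-18,15,0,0,0]
    - [34,-18,20,0,0,0]
    - [30,-16,20,0,0,0]
    - [18,-8,10,0,0,0]
    - [0,0,0,0,0,0]

```text
time_s: 39.02
ee_pos: [0.4579, 0.2144, 0.0764]
eef_rot: [0.804, 0.595, -0.001, -0.002]
wrist_force: [-0.1, 0.7, 0.4]
finger_gap: 0.0739
```

Request:
step_arm:
  deltas:
    - [0,0,0,0,0,0]
    - [0,0,0,0,0,0]
    - [0,0,0,0,0,0]

```text
time_s: 39.27
ee_pos: [0.4618, 0.2079, 0.0791]
eef_rot: [0.807, 0.591, 0.0, 0.0]
wrist_force: [0.6, -0.2, -0.4]
finger_gap: 0.074
```

```bash
python3 tr.py carton_yellow:.4602:.2114:-.305;python3 seq.py .4602,.2114,.012,1.2665
```

```text
carton_yellow 0.82 [ 0.4614  0.2116 -0.3029  0.0268]
t 39.37 pos [0.4618 0.2081 0.0793] phi 1.2646 gap 73.9 F [-0.2  0.   0.5] q [-0.23  0.39 -0.39  2.04  0.21  0.75 -1.05]
turn -0.0019 = 1 x -0.0019;  shift [ 2.7 -2.5 67.3] = 2 x [ 1.3 -1.3 33.6]
```

Request:
step_arm:
  deltas:
    - [3,-1.8,0,0,0,-0.003]
    - [0,0,25,0,0,0]
    - [0,0,25,0,0,0]
    - [0,0,17,0,0,0]
    - [0,0,0,0,0,0]
    - [0,0,0,0,0,0]

```text
time_s: 39.87
ee_pos: [0.4598, 0.2125, 0.0116]
eef_rot: [0.805, 0.593, -0.001, -0.0]
wrist_force: [0.8, 0.8, -0.8]
finger_gap: 0.0738
```

```bash
python3 seq.py .461,.2116,-.0295,1.268
```

```text
t 39.87 pos [0.4598 0.2125 0.0116] phi 1.2699 gap 73.8 F [ 0.8  0.8 -0.8] q [-0.27  0.5  -0.35  2.08  0.29  0.61 -1.12]
turn 0.0019 = 1 x 0.0019;  shift [-0.5  1.4 41.1] = 2 x [-0.3  0.7 20.6]
```

Request:
step_arm:
  deltas:
    - [-0.9,1,12,0,0,0.002]
    - [0,0,16,0,0,0]
    - [0,0,9,0,0,0]
    - [0,0,3.5,0,0,0]
    - [0,0,0,0,0,0]
    - [0,0,0,0,0,0]

```text
time_s: 40.37
ee_pos: [0.4611, 0.2119, -0.0284]
eef_rot: [0.806, 0.592, 0.0, 0.0]
wrist_force: [0.5, -0.1, 0.0]
finger_gap: 0.0738
```

Request:
step_arm:
  deltas:
    - [0,0,0,0,0,0]
    - [0,0,0,0,0,0]
    - [0,0,0,0,0,0]
    - [0,0,0,0,0,0]
    - [0,0,0,0,0,0]
  jaw: 45
  newtons: 30

```text
time_s: 40.78
ee_pos: [0.4615, 0.2121, -0.0279]
eef_rot: [0.806, 0.592, 0.001, 0.0]
wrist_force: [-0.9, 0.2, 6.5]
finger_gap: 0.0631
```

Request:
step_arm:
  deltas:
    - [0,0,-10,0,0,0]
    - [0,0,-25,0,0,0]
    - [0,0,-30,0,0,0]
    - [0,0,-35,0,0,0]
    - [0,0,-35,0,0,0]
    - [0,0,-37,0,0,0]
    - [0,0,0,0,0,0]
    - [0,0,0,0,0,0]
    - [0,0,0,0,0,0]

```text
time_s: 41.53
ee_pos: [0.4605, 0.2112, 0.1433]
eef_rot: [0.806, 0.592, -0.0, 0.0]
wrist_force: [-1.0, -0.1, -0.9]
finger_gap: 0.0633
```

```bash
python3 hand.py carton_yellow;  python3 seq.py .4964,-.2055,.145,.0775
```

```text
carton_yellow 0.8 tool off mm [-0.2 -0.4] dyaw 0.0025 err 0.023
t 41.63 pos [0.4598 0.211  0.142 ] phi 1.2683 gap 64.1 F [-0.4 -0.1 -0.9] q [-0.2   0.3  -0.42  1.99  0.16  0.89 -1.  ]
turn 1.1908 = 10 x 0.1191;  shift [  4.3 418.   -3. ] = 11 x [ 0.4 38.  -0.3]
```

Request:
step_arm:
  deltas:
    - [0,0,0,0,0,0.119]
    - [0,0,0,0,0,0.119]
    - [0,0,0,0,0,0.119]
    - [0,0,0,0,0,0.119]
    - [0,0,0,0,0,0.119]
    - [0,0,0,0,0,0.119]
    - [0,0,0,0,0,0.119]
    - [0,0,0,0,0,0.119]
    - [0,0,0,0,0,0.119]
    - [0,0,0,0,0,0.119]
    - [0,20,0,0,0,0]

```text
time_s: 42.55
ee_pos: [0.461, 0.1953, 0.142]
eef_rot: [0.999, 0.038, -0.001, -0.001]
wrist_force: [0.6, 0.2, 0.4]
finger_gap: 0.0637
```

Request:
step_arm:
  deltas:
    - [0,37,0,0,0,0]
    - [0,38,0,0,0,0]
    - [0,38,0,0,0,0]
    - [1,38,0,0,0,0]
    - [1,38,0,0,0,0]
    - [1,38,0,0,0,0]
    - [1,38,0,0,0,0]
    - [0,38,0,0,0,0]
    - [0,38,0,0,0,0]
    - [0,35,0,0,0,0]
    - [0,22,0,0,0,0]
    - [0,0,0,0,0,0]

```text
time_s: 43.55
ee_pos: [0.4959, -0.2108, 0.1418]
eef_rot: [0.999, 0.035, -0.001, 0.001]
wrist_force: [0.3, 0.0, -1.0]
finger_gap: 0.0632
```

Request:
step_arm:
  deltas:
    - [0,0,0,0,0,0]
    - [0,0,0,0,0,0]
    - [0,0,0,0,0,0]

```text
time_s: 43.8
ee_pos: [0.4972, -0.2028, 0.1425]
eef_rot: [0.999, 0.04, -0.001, -0.001]
wrist_force: [-0.6, -0.4, -0.6]
finger_gap: 0.0637
```

```bash
python3 hand.py carton_yellow;  python3 seq.py .4963,-.2055,.08,.0775
```

```text
carton_yellow 0.71 tool off mm [-0.8 -0.5] dyaw -0.0016 err 0.027
t 43.9 pos [ 0.4976 -0.2031  0.143 ] phi 0.0807 gap 63.7 F [ 0.2  0.4 -1.1] q [ 0.26  0.32  0.02  1.94 -0.01  0.88 -1.21]
turn 0.0032 = 1 x 0.0032;  shift [-1.4  2.3 63. ] = 2 x [-0.7  1.1 31.5]
```

Request:
step_arm:
  deltas:
    - [-1.4,2.3,20,0,0,0.003]
    - [0,0,25,0,0,0]
    - [0,0,18,0,0,0]
    - [0,0,0,0,0,0]
    - [0,0,0,0,0,0]
    - [0,0,0,0,0,0]

```text
time_s: 44.4
ee_pos: [0.4972, -0.2069, 0.0813]
eef_rot: [0.999, 0.038, 0.001, 0.0]
wrist_force: [-0.4, -0.4, 0.0]
finger_gap: 0.0636
```

```bash
python3 seq.py .4963,-.2055,.030,.0775;python3 hand.py carton_yellow
```

```text
t 44.4 pos [ 0.4972 -0.2069  0.0813] phi 0.0759 gap 63.6 F [-0.4 -0.4  0. ] q [ 0.27  0.4   0.02  1.99 -0.01  0.75 -1.21]
turn -0.0016 = 1 x -0.0016;  shift [-0.7 -1.4 51.3] = 2 x [-0.4 -0.7 25.7]
carton_yellow 0.71 tool off mm [-0.9 -0.4] dyaw -0.0009 err 0.035
```

Request:
step_arm:
  deltas:
    - [-0.6,-1.4,8,0,0,-0.0016]
    - [0,0,0,0,0,0]
    - [0,0,10,0,0,0]
    - [0,0,10,0,0,0]
    - [0,0,10,0,0,0]
    - [0,0,8,0,0,0]
    - [0,0,3,0,0,0]
    - [0,0,0,0,0,0]
    - [0,0,0,0,0,0]

```text
time_s: 45.25
ee_pos: [0.4956, -0.2058, 0.031]
eef_rot: [0.999, 0.038, -0.0, -0.0]
wrist_force: [0.5, -0.5, -0.6]
finger_gap: 0.0639
```

```bash
python3 seq.py .4963,-.2055,.0291,.0775
```

```text
t 45.25 pos [ 0.4956 -0.2058  0.031 ] phi 0.0768 gap 63.9 F [ 0.5 -0.5 -0.6] q [ 0.27  0.48  0.01  2.02 -0.01  0.64 -1.21]
turn -0.0007 = 1 x -0.0007;  shift [ 0.8 -0.2  1.9] = 1 x [ 0.8 -0.2  1.9]
```

Request:
step_arm:
  deltas:
    - [1,-0.2,0,0,0,0]
    - [0,0,1.2,0,0,0]
    - [0,0,0.8,0,0,0]
    - [0,0,0,0,0,0]
    - [0,0,0,0,0,0]

```text
time_s: 45.67
ee_pos: [0.4966, -0.2055, 0.0294]
eef_rot: [0.999, 0.038, 0.0, 0.0]
wrist_force: [0.0, -0.0, -0.8]
finger_gap: 0.0635
```

Request:
step_arm:
  deltas:
    - [0,0,0,0,0,0]
    - [0,0,0,0,0,0]
    - [0,0,0,0,0,0]
    - [0,0,0,0,0,0]
    - [0,0,-10,0,0,0]
    - [0,0,-25,0,0,0]
    - [0,0,-35,0,0,0]
    - [0,0,-40,0,0,0]
    - [0,0,-15,0,0,0]
    - [0,0,0,0,0,0]
    - [0,0,0,0,0,0]
    - [0,0,0,0,0,0]
  jaw: 74

```text
time_s: 46.67
ee_pos: [0.4958, -0.2052, 0.1538]
eef_rot: [0.999, 0.038, -0.001, -0.0]
wrist_force: [-0.6, -0.1, -0.7]
finger_gap: 0.0737
```

```bash
python3 -c "
from h import *
look('wrist','w11.png')"; python3 rf.py carton_green:.061:-.014:0:1.57 carton_yellow:.061:-.047:0:1.57;  python3 seq.py .5892,.2973,.17,1.556
```

```text
carton_green 0.8 riser mm [-13.9   0.8] yaw 1.5744 err 0.032
carton_yellow 0.95 riser mm [-50.1   0.6] yaw 1.5497 err 0.21
t 46.87 pos [ 0.4957 -0.2052  0.153 ] phi 0.0768 gap 73.7 F [ 0.   0.8 -0. ] q [ 0.26  0.3   0.02  1.93 -0.01  0.91 -1.21]
turn -1.4792 = 12 x -0.1233;  shift [503.9  86.1 -17. ] = 13 x [38.8  6.6 -1.3]
```

View pics/w11.png

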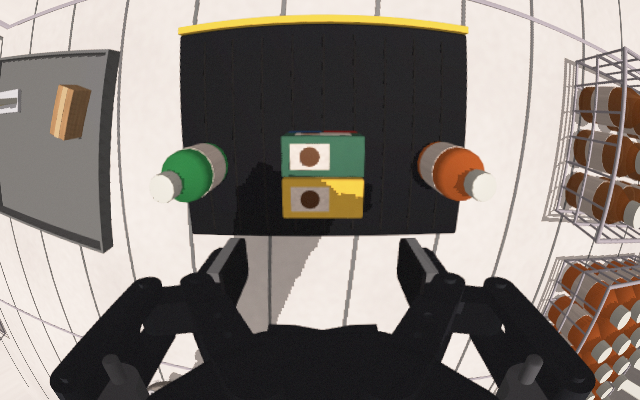

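Request:
step_arm:
  deltas:
    - [0,0,0,0,0,-0.123]
    - [0,0,0,0,0,-0.123]
    - [0,0,0,0,0,-0.123]
    - [0,0,0,0,0,-0.123]
    - [0,0,0,0,0,-0.123]
    - [0,0,0,0,0,-0.123]
    - [0,0,0,0,0,-0.123]
    - [0,0,0,0,0,-0.123]
    - [0,0,0,0,0,-0.123]
    - [0,0,0,0,0,-0.123]
    - [0,0,0,0,0,-0.123]
    - [0,0,0,0,0,-0.123]
  jaw: 30

```text
time_s: 47.87
ee_pos: [0.4961, -0.2053, 0.1534]
eef_rot: [0.711, 0.703, -0.0, -0.001]
wrist_force: [0.0, 0.4, -0.2]
finger_gap: 0.0298
```

Request:
step_arm:
  deltas:
    - [20,4,0,0,0,0]
    - [38,6,0,0,0,0]
    - [38,7,0,0,0,0]
    - [38,7,0,0,0,0]
    - [38,7,0,0,0,0]
    - [38,7,0,0,0,0]
    - [38,7,0,0,0,0]
    - [38,7,0,0,0,0]
    - [38,7,0,0,0,0]
    - [38,7,0,0,0,0]
    - [38,7,0,0,0,0]
    - [38,7,0,0,0,0]

```text
time_s: 48.87
ee_pos: [0.5841, 0.2326, 0.1532]
eef_rot: [0.713, 0.701, -0.001, -0.0]
wrist_force: [0.6, -0.6, 0.6]
finger_gap: 0.0301
```

Request:
step_arm:
  deltas:
    - [38,6,0,0,0,0]
    - [16,0,0,0,0,0]
    - [0,0,0,0,0,0]
    - [0,0,0,0,0,0]
    - [0,0,0,0,0,0]

```text
time_s: 49.28
ee_pos: [0.5914, 0.2829, 0.1534]
eef_rot: [0.714, 0.7, -0.001, 0.0]
wrist_force: [0.6, -0.3, -0.3]
finger_gap: 0.03
```

```bash
cat > card.py <<'E'
import sys
import h
from h import *
s0=h.sil
def sil2(c,P,fish,S=4): n=len(P)//2; return np.maximum(s0(c,P[:n],fish,S),s0(c,P[n:],fish,S))
h.sil=sil2
x,y,a,z=map(float,sys.argv[1:5])
c,im=look("wrist",sys.argv[5] if len(sys.argv)>5 else None); c=fixc(c); m,cf=mask("wrist","card")
print("card",round(cf,2),int(m.sum()),np.round(fit("card",[("wrist",c,m)],[x,y,a],z=z),4))
E
python3 card.py .5892 .2973 -.015 .004; python3 seq.py .5892,.2973,.06,1.556
```

```text
card 0.67 2227 [ 0.589   0.2972 -0.0307  0.0483]
t 49.38 pos [0.5918 0.2824 0.1539] phi 1.5501 gap 30.2 F [ 0.5 -0.   0. ] q [-0.27  0.52 -0.38  1.63  0.22  1.04 -0.74]
turn -0.0059 = 1 x -0.0059;  shift [14.9 -2.8 93.9] = 3 x [ 5.  -0.9 31.3]
```

Request:
step_arm:
  deltas:
    - [14.5,-2.8,20,0,0,0.009]
    - [0,0,30,0,0,0]
    - [0,0,25,0,0,0]
    - [0,0,13,0,0,0]
    - [0,0,0,0,0,0]
    - [0,0,0,0,0,0]
    - [0,0,0,0,0,0]

```text
time_s: 49.97
ee_pos: [0.5902, 0.2995, 0.068]
eef_rot: [0.717, 0.697, 0.001, 0.0]
wrist_force: [-0.8, -0.3, 0.8]
finger_gap: 0.0299
```

```bash
python3 card.py .589 .2973 -.03 .004; python3 seq.py .589,.2972,.001,1.541
```

```text
card 0.89 4313 [ 0.5889  0.2966 -0.0171  0.0385]
t 50.07 pos [0.5902 0.2999 0.0683] phi 1.5432 gap 30.1 F [-0.6 -1.1 -0.2] q [-0.31  0.62 -0.36  1.68  0.27  0.89 -0.8 ]
turn 0.0022 = 1 x 0.0022;  shift [-2.7 -1.1 67.3] = 2 x [-1.4 -0.6 33.6]
```

Request:
step_arm:
  deltas:
    - [-2.9,-1.2,0,0,0,-0.005]
    - [0,0,15,0,0,0]
    - [0,0,18,0,0,0]
    - [0,0,16,0,0,0]
    - [0,0,12,0,0,0]
    - [0,0,6,0,0,0]
    - [0,0,0,0,0,0]
    - [0,0,0,0,0,0]
    - [0,0,0,0,0,0]

```text
time_s: 50.82
ee_pos: [0.5884, 0.2971, 0.0003]
eef_rot: [0.715, 0.699, 0.001, 0.0]
wrist_force: [0.4, 0.1, 0.0]
finger_gap: 0.0299
```

Request:
step_arm:
  deltas:
    - [0,0,0,0,0,0]
    - [0,0,0,0,0,0]
    - [0,0,0,0,0,0]
    - [0,0,0,0,0,0]
    - [0,0,0,0,0,0]
    - [0,0,0,0,0,0]
  jaw: 0
  newtons: 30

```text
time_s: 51.32
ee_pos: [0.5881, 0.2968, -0.0]
eef_rot: [0.715, 0.699, 0.001, 0.0]
wrist_force: [0.3, -0.1, 5.4]
finger_gap: 0.0088
```

```bash
python3 card.py .589 .2973 -.02 .004; python3 seq.py
```

```text
card 0.56 6118 [ 0.5877  0.2962 -0.0197  0.3573]
t 51.42 pos [ 0.5882  0.2968 -0.    ] phi 1.5487 gap 8.6 F [-0.3 -0.3  6.1] q [-0.33  0.7  -0.33  1.71  0.31  0.78 -0.83]
```

Request:
step_arm:
  deltas:
    - [0,0,-10,0,0,0]
    - [0,0,-25,0,0,0]
    - [0,0,-35,0,0,0]
    - [0,0,-35,0,0,0]
    - [0,0,-30,0,0,0]
    - [0,0,-15,0,0,-0.099]
    - [0,0,0,0,0,0]
    - [0,0,0,0,0,0]

```text
time_s: 52.08
ee_pos: [0.5877, 0.2966, 0.15]
eef_rot: [0.68, 0.733, 0.001, 0.0]
wrist_force: [-0.3, -1.1, -2.0]
finger_gap: 0.0087
```

```bash
python3 seq.py .5929,-.1978,.15,1.648
```

```text
t 52.08 pos [0.5877 0.2966 0.15  ] phi 1.646 gap 8.7 F [-0.3 -1.1 -2. ] q [-0.27  0.53 -0.41  1.62  0.23  1.04 -0.68]
turn -0.0020 = 1 x -0.0020;  shift [-493.3  -33.     0. ] = 13 x [-37.9  -2.5   0. ]
```

Request:
step_arm:
  deltas:
    - [-20,-1,0,0,0,-0.002]
    - [-37,-3,0,0,0,0]
    - [-38,-3,0,0,0,0]
    - [-38,-3,0,0,0,0]
    - [-38,-3,0,0,0,0]
    - [-38,-3,0,0,0,0]
    - [-38,-3,0,0,0,0]
    - [-38,-3,0,0,0,0]
    - [-38,-2,0,0,0,0]
    - [-38,-2,0,0,0,0]
    - [-38,-2,0,0,0,0]
    - [-38,-2,0,0,0,0]

```text
time_s: 53.08
ee_pos: [0.5903, -0.1432, 0.1472]
eef_rot: [0.679, 0.734, -0.001, -0.002]
wrist_force: [1.0, 0.4, -0.5]
finger_gap: 0.0089
```

Request:
step_arm:
  deltas:
    - [-36,-2,0,0,0,0]
    - [-20,-1,0,0,0,0]
    - [0,0,0,0,0,0]
    - [0,0,0,0,0,0]
    - [0,0,0,0,0,0]
    - [0,0,0,0,0,0]

```text
time_s: 53.58
ee_pos: [0.5933, -0.1952, 0.1484]
eef_rot: [0.678, 0.735, 0.0, -0.001]
wrist_force: [0.3, 0.1, -0.1]
finger_gap: 0.0087
```

```bash
python3 seq.py .5929,-.1978,.06,1.648 .5929,-.1978,.021,1.648; python3 card.py .5929 -.1978 .0775 .154
```

```text
t 53.58 pos [ 0.5933 -0.1952  0.1484] phi 1.6519 gap 8.7 F [ 0.3  0.1 -0.1] q [ 0.45  0.46 -0.31  1.71  0.16  0.99  0.16]
turn 0.0039 = 1 x 0.0039;  shift [-2.6 -0.6 88.4] = 3 x [-0.9 -0.2 29.5]
turn 0.0000 = 0 x 0.0000;  shift [ 0.  0. 39.] = 1 x [ 0.  0. 39.]
card 0.63 6133 [ 0.5932 -0.1955  0.0798  0.3703]
```

Request:
step_arm:
  deltas:
    - [-2.4,-0.5,15,0,0,0.004]
    - [0,0,30,0,0,0]
    - [0,0,30,0,0,0]
    - [0,0,25,0,0,0]
    - [0,0,15,0,0,0]
    - [0,0,8,0,0,0]
    - [0,0,0,0,0,0]
    - [0,0,0,0,0,0]
    - [0,0,0,0,0,0]

```text
time_s: 54.43
ee_pos: [0.5945, -0.1999, 0.0277]
eef_rot: [0.68, 0.733, 0.001, 0.001]
wrist_force: [0.1, 0.2, 0.5]
finger_gap: 0.0086
```

```bash
python3 seq.py .5929,-.1978,.021,1.648
```

```text
t 54.43 pos [ 0.5945 -0.1999  0.0277] phi 1.6461 gap 8.6 F [0.1 0.2 0.5] q [ 0.42  0.61 -0.27  1.79  0.22  0.77  0.11]
turn -0.0019 = 1 x -0.0019;  shift [ 2.2 -1.5  6.7] = 1 x [ 2.2 -1.5  6.7]
```

Request:
step_arm:
  deltas:
    - [2,-1.3,3,0,0,-0.0015]
    - [0,0,2,0,0,0]
    - [0,0,1,0,0,0]
    - [0,0,0,0,0,0]
    - [0,0,0,0,0,0]

```text
time_s: 54.85
ee_pos: [0.5922, -0.1979, 0.021]
eef_rot: [0.68, 0.734, 0.0, 0.0]
wrist_force: [-1.3, 1.3, 4.8]
finger_gap: 0.0084
```

```bash
python3 seq.py .5929,-.1978,.021,1.648
```

```text
t 54.85 pos [ 0.5922 -0.1979  0.021 ] phi 1.6473 gap 8.4 F [-1.3  1.3  4.8] q [ 0.42  0.62 -0.27  1.8   0.23  0.76  0.11]
turn -0.0007 = 1 x -0.0007;  shift [ 0.1  0.7 -0. ] = 1 x [ 0.1  0.7 -0. ]
```

Request:
step_arm:
  deltas:
    - [0,0,0,0,0,0]
    - [0,0,0,0,0,0]
    - [0,0,0,0,0,0]
    - [0,0,0,0,0,0]
    - [0,0,-10,0,0,0]
    - [0,0,-25,0,0,0]
    - [0,0,-35,0,0,0]
    - [0,0,-40,0,0,0]
    - [0,0,-40,0,0,0]
    - [0,0,-40,0,0,0]
    - [0,0,0,0,0,0]
    - [0,0,0,0,0,0]
  jaw: 30

```text
time_s: 55.85
ee_pos: [0.5937, -0.1984, 0.2142]
eef_rot: [0.68, 0.734, 0.001, 0.003]
wrist_force: [-0.5, 0.4, -1.2]
finger_gap: 0.03
```

```bash
python3 card.py .5929 -.1978 .0775 .025 w12.png; python3 rf.py bottle_orange:.025:-.03:-.117:0 bottle_green:.025:-.03:.118:0 carton_green:.061:-.014:0:1.57 carton_yellow:.061:-.047:0:1.57; python3 - <<'E'
from h import *
q=np.load("cal.npy")[:3]; cs,sn=np.cos(q[2]),np.sin(q[2])
d=np.array([.5929,-.1978])-q[:2]
c,b=look("scene")
im=cv2.imread("pics/w12.png")
cv2.imwrite("pics/f1.png",np.hstack([im[:,:,:],cv2.resize(b[150:330,180:360],(400,400),interpolation=cv2.INTER_CUBIC)[:,:,::-1]])[:,240:][:, :800])
E
```

```text
card 0.59 1809 [ 0.5921 -0.1978  0.0728  0.0515]
bottle_orange 0.68 riser mm [ -41.3 -119.5] yaw 0.2131 err 6.405
bottle_green 0.81 riser mm [-29.3 118.5] yaw 0.0537 err 0.141
carton_green 0.36 riser mm [49.   3.2] yaw 1.5585 err 0.278
carton_yellow 0.72 riser mm [-49.6   0.1] yaw 1.5502 err 0.202
```

View pics/f1.png

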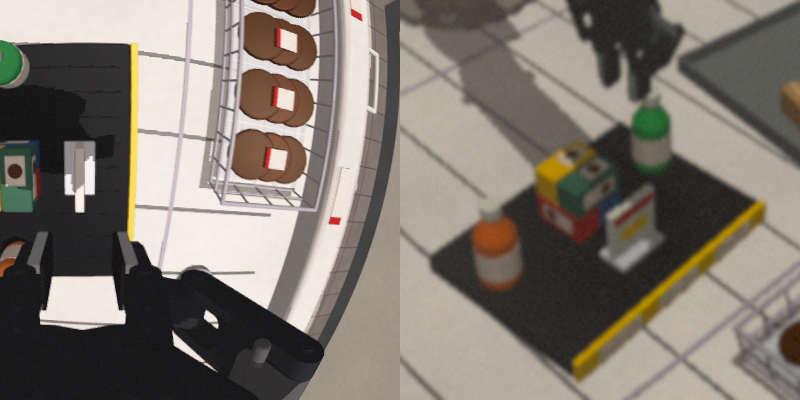

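```bash
python3 -c "
from cell import manip
print(manip.finish_job(), manip.get_obs()['time_s'])"
```

```text
the job is handed in; nothing more can be done
the job is handed in; nothing more can be done
```

The offer display is built in the order asked: red left, blue right, green top front, yellow close behind it, then the price card. I handed the job in at about 56 s of the 120 s limit, with the gripper open and raised clear. Positions below are in the riser frame, in mm.

**Last checks**

| Item | Measured position | Notes |
|---|---|---|
| Red | (-30.6, -16.3) | measured before blue went in |
| Blue | (-30.7, 16.4) | gap to red under 1 mm |
| Green | (-13.9, 0.8) | square across the front |
| Card | (49, 0) | on the centre line, within 0.3° of facing front |
| Green bottle | (-29.3, 118.5) | where it started |

The last pictures show the 2 × 2 block, the card and both bottles standing upright. I never touched the brown carton; it sat in its spot in the tray in the picture taken before the card was moved.

**Checks that failed or disagreed**
- **Yellow:** the last fit put it at x = -50, but green partly hides it there and the fit was poor. The gripper position at release and the picture both put it about 1 mm behind green.
- **Orange bottle:** the final fit failed because the gripper hid it in the wrist view. The scene picture shows it standing in place.
- **Green:** a final re-check after placing the card returned a false match on the card, so I relied on the measurement taken just before.
- **Gripper:** with the jaws open, the fingertips sat about 30 mm farther back than I first assumed. My first squeeze and first grasp of red closed above or on its top (about 14 N) without shifting it. I corrected the height before going on.

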